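# Press down an amplifier's lid seam and weigh the lid down

### The job

The repaired blue amplifier's lid has to be bedded on its sticky gasket: take the spring-tipped stylus from its stand and, with the tip lightly pressed in (neither floating nor at its stop), run it slowly, never over 4 cm a second while touching, along the whole black seam from the green dot round both far corners to the red dot, touching the amplifier nowhere else with it, then hang it back in its stand. Only once the seam is done, stand every fallen press weight upright, foot down, in the middle of a white pad on the lid, one to a pad, any pads; the stylus may be hung up before or after the weights. Leave the orange reel and the white bottle where they are.

Things in the scene. Friction and masses are not known exactly. Their poses are not given: they have to be found in the camera images.
- amp: Blue car amplifier with grey lid, fixed: 180 (x) x 260 (y) x 55 mm high; origin in the centre of its underside, z up, -x side (sockets) towards the robot. The top is flat. The black lid seam, 5 mm wide, is a U of straight lines on the top (mm, amplifier's frame): green dot (-70, 115), far left corner (75, 115), far right corner (75, -115), red dot (-70, -115).
- seam0 (a point): Seam point 0 of 4 in the order of travel, on the middle of the line, on the top face: the green start dot.
- seam1 (a point): Seam point 1 of 4 in the order of travel, on the middle of the line, on the top face: the far left corner.
- seam2 (a point): Seam point 2 of 4 in the order of travel, on the middle of the line, on the top face: the far right corner.
- seam3 (a point): Seam point 3 of 4 in the order of travel, on the middle of the line, on the top face: the red end dot.
- pad0 (a point): Centre of the far left white round pad (48 mm across, flat) on the lid's top face. Pad centres lie at x +-45, y +-65 mm of the amplifier.
- pad1 (a point): Centre of the far right white round pad (48 mm across, flat) on the lid's top face. Pad centres lie at x +-45, y +-65 mm of the amplifier.
- pad2 (a point): Centre of the near left white round pad (48 mm across, flat) on the lid's top face. Pad centres lie at x +-45, y +-65 mm of the amplifier.
- pad3 (a point): Centre of the near right white round pad (48 mm across, flat) on the lid's top face. Pad centres lie at x +-45, y +-65 mm of the amplifier.
- stand: Stand for the stylus, fixed: foot plate 110 x 90 mm, a post 60 mm wide and 85 mm high at its +x end, and at 79 to 85 mm height two prongs along x (75 mm long, 18 mm wide, 22 mm apart) between which the stylus hangs by its collar. Origin on the bench below the hanging place; yaw varies.
- rest (a point): The hanging place of the stylus, midway between the prongs, at the level of their top faces (85 mm up): stylus lies here when hung. The stylus may be lifted straight up and lowered straight down.
- stylus: Stylus, 80 g, hanging upright in the stand: origin in the centre of the underside of its black collar (40 mm across, 6 mm thick), z up. Above it a yellow square grip 24 x 24 mm (sides along its x and y) from 6 to 66 mm above the origin; below, a steel shaft 14 mm thick down to -50 mm, then a brass plunger 8 mm thick with a round end at -65 mm.
- tip (a point): Round lower end of the stylus' plunger, on the stylus axis, 65 mm below its origin when not pressed.
- plunger (a joint): How far the plunger is pushed up into the stylus (m): 0 free, 0.012 at the stop; a spring of 0.5 N plus 0.25 N per mm pushes it out. It works with 1 to 10 mm of travel; about 5 mm is right. At the stop the stylus is rigid.
- weight0: Press weight (may be absent), 0.34 to 0.6 kg: square aluminium bar 44 x 44 mm with black rubber foot, from x -55 to +35 mm, and a red knob 28 mm across up to x +55. Starts fallen on its side, knob pointing left and somewhat back towards the robot. Origin on its axis, mid-length: 22 mm above what it lies on, 55 mm above what it stands on. Its x axis points from foot to knob (up when it stands).
- weight1: Press weight (may be absent), 0.34 to 0.6 kg: square aluminium bar 44 x 44 mm with black rubber foot, from x -55 to +35 mm, and a red knob 28 mm across up to x +55. Starts fallen on its side, knob pointing left and somewhat back towards the robot. Origin on its axis, mid-length: 22 mm above what it lies on, 55 mm above what it stands on. Its x axis points from foot to knob (up when it stands).
- weight2: Press weight (may be absent), 0.34 to 0.6 kg: square aluminium bar 44 x 44 mm with black rubber foot, from x -55 to +35 mm, and a red knob 28 mm across up to x +55. Starts fallen on its side, knob pointing left and somewhat back towards the robot. Origin on its axis, mid-length: 22 mm above what it lies on, 55 mm above what it stands on. Its x axis points from foot to knob (up when it stands).
- weight3: Press weight (may be absent), 0.34 to 0.6 kg: square aluminium bar 44 x 44 mm with black rubber foot, from x -55 to +35 mm, and a red knob 28 mm across up to x +55. Starts fallen on its side, knob pointing left and somewhat back towards the robot. Origin on its axis, mid-length: 22 mm above what it lies on, 55 mm above what it stands on. Its x axis points from foot to knob (up when it stands).
- spool: Bystander: orange reel, 54 mm across, 42 mm high, standing among the weights; origin under its centre.
- flux: Bystander: white bottle, 56 mm across, 120 mm high, origin under its centre.
There are look-alikes about, which are no part of the job. What is shaped like the weight0 but pink or turquoise is not meant.

How it is judged:
By the outcome, as a careful person would: the job done as asked, in the order asked, and still so for the second after the job is handed in, with the robot touching nothing.
Of weight0, weight1, weight2, weight3 only 2 to 4 are there at a start; the rules pass over those that are not, and their reading is None.
At some moment in a run one of weight0, weight1, weight2, weight3 may be knocked a few centimetres aside while the robot is not near it.
It also fails if it takes over 210 s, if anything falls off the work surface, if the arm or the gripper's body presses on something with over 40 N, if the wrist force passes 120 N, or if a joint passes its speed limit or range.

### The arm

A 6-joint arm with a two-finger parallel gripper is mounted at the origin on the work surface. World frame = base frame: x ahead of the robot, y to its left, z up, the work surface at z = 0. Lengths are in m, angles in rad, forces in N, time in s.
With the tool pointing down it reaches from about 0.375 to 0.75 m from the base axis. Payload 9 kg.
Tool frame: the origin (TCP) lies between the finger pads; the fingertips stand ahead of it and the grasp point (between the pads) lies 3 mm ahead of it (ctrl.nose_length is the z of the fingertips in the tool frame, in m); z points along the fingers, y is the line along which they close (so a half turn about z gives the same grasp; the last joint's range is limited). The gripper opens to 85 mm and grips with 20 to 120 N. Pads are 22 mm wide; open, the fingers measure 114 mm over their backs; the gripper's body (76 mm by 85 mm) begins 54 mm behind the grasp point. The pads swing forward as they close: fully open they stand 13 mm farther back than shut.
Start: joints at [-1.355, 0.104, 0.097, 1.564, 0, 1.353], TCP at [0.252, -0.544, 0.253] pointing down, gripper open.
Joint ranges: [-2.99, 2.99], [-0.84, 1.86], [-1.1, 1.16], [-1.84, 2.11], [-1.51, 1.56], [-3.14, 3.14]. Speed limits (rad/s): [2.22, 2.22, 2.57, 3.14, 3.14, 3.14].

### API

Orientations are given as a rotation vector (axis times angle).
In Python, from station import ctrl, optics gives the robot as it stands. The module is installed in compiled form; this text tells all that it offers.
- The arm moves only by the tool carry_out, never from a script. Its argument "series" is a list of rows, each a list of 4 numbers: the shift along the tool's x, y, z in cm, then the turn about the tool's z in rad. A call has 1 to 20 rows; each row is the pose to reach, as a shift and turn from the pose commanded when the call began, along the tool's axes at that moment; what a row does not reach only later rows make up. A row lasts 1/10 s, in which the tool goes at most 50 mm and 8.59 degrees, less where a joint would pass 70% of its speed; a pose out of reach is approached as far as the arm can. A call with a gripper value outside its range is refused whole. "grip" is the opening, from 0 (shut) to 1 (fully open), set as the call begins (left out, the last holds). The fingers move at their own pace and stop on an object; "newtons" is the grip in N (left out, the last holds). Time passes only in rows, so rows that repeat a pose let the fingers close. It gives the time, the measured TCP pose, the force, the opening and the grip force at its end, in the units of the state.
- ctrl.sense(): the state, without advancing time (a new reading comes with each control period).
- optics.snapshot(name): name is "side" or "top" or "wrist"; returns a dict with "frame" (480x640x3 uint8, red, green, blue), "K" (3x3 intrinsics, pixels), "rvec" (rotation vector, rad) and "tvec" (3), from world to camera coordinates, as OpenCV has them; the wrist camera has in their place "tool_from_camera" (4x4, takes a point from camera to tool coordinates, whose origin is the TCP and whose axes are the flange's). Camera axes: x right, y down, z forward; pixel columns grow to the right and rows downward; lengths in m; the calibration is good to about 2 mm. The wrist camera is an equidistant fisheye: a pixel r from the principal point sees the ray r / f radians off the axis. A picture is of the moment at which its call begins: read the wrist's pose just before it. There is no depth.
- ctrl.close_job(): hands the job in; it is judged then, once.
The state is a dict: "clock": time; "joint_pos": joint angles; "qd": joint speeds; "joint_efforts": joint torques, N m; "ee_pos": TCP position; "orientation": TCP orientation; "force": force on the tool from outside, world axes, zero at the start; "wrist_torque": the same for the moment, N m; "width": opening from 0.0 (shut) to 1.0 (fully open); "grip_force": force on a finger pad.
Only numpy, scipy, OpenCV 4.12 (cv2) and the standard library are available. Lean on these libraries where they do the work, as an engineer would, in place of code of your own. Each camera call takes 0.05 s, during which the arm holds its last target. There are 200 camera calls.

## Working session

There is one attempt and no reset: what is moved stays moved. The work goes in short steps, Python scripts to look and compute and a tool call to move; the robot and the scene stay as the last step left them, time stands still between calls to the robot, and variables do not carry over. Pictures are saved under pics/ and viewed, at most 14 in all, crops included, and the job is handed in when it is done.

Besides the shell and the picture viewer there is one more tool, called after ">>>" as name(argument=value, ...) on one line, values as JSON. carry_out: Moves the arm, as the interface text tells. Its arguments: {"type":"object","properties":{"series":{"type":"array","items":{"type":"array","items":{"type":"number"}}},"grip":{"type":"number"},"newtons":{"type":"number"}},"required":["series"]}

```bash
mkdir -p pics; python3 - <<'E'
from station import ctrl, optics
import cv2
s=ctrl.sense(); print(s, ctrl.nose_length)
for n in("side","top"):
    p=optics.snapshot(n); cv2.imwrite(f"pics/{n}0.png",p["frame"][:,:,::-1]); print(n,p["K"],p["rvec"],p["tvec"])
p=optics.snapshot("wrist");print(p["K"],p["tool_from_camera"])
E
```

```text
{'clock': 0.0, 'joint_pos': array([-1.35468761e+00,  1.04700653e-01,  9.64346799e-02,  1.56390502e+00,
       -2.03794015e-05,  1.35312257e+00]), 'qd': array([-0.00172166,  0.00010112,  0.00093565, -0.00091001, -0.00085891,
       -0.00102452]), 'joint_efforts': array([ 3.51950854e-03, -5.56927407e+01,  5.03651690e+01,  1.68426504e-02,
       -5.06632787e-04,  3.87863821e-06]), 'ee_pos': array([ 0.25213087, -0.54410103,  0.25250248]), 'orientation': array([-3.06664629e+00, -6.75758410e-01,  3.03088957e-05]), 'force': array([-0.17912752, -0.11258237,  0.09508789]), 'wrist_torque': array([-0.00626028,  0.04646326,  0.04063837]), 'grip_force': 0.0, 'width': 0.9974089507758964} 0.022
side [[476.10187172   0.         312.77240232]
 [  0.         476.10187172 234.32967902]
 [  0.           0.           1.        ]] [ 2.29084855  0.51031941 -0.20316875] [-0.43590846 -0.10513736  1.6278961 ]
top [[550.74478615   0.         313.93981718]
 [  0.         550.74478615 234.40945569]
 [  0.           0.           1.        ]] [ 2.22804851 -2.16587366  0.06965568] [-0.04514317  0.49104721  1.49006248]
[[371.64829954   0.         308.88672207]
 [  0.         371.64829954 236.6107717 ]
 [  0.           0.           1.        ]] [[-3.42250625e-04 -9.60078065e-01 -2.79732000e-01  7.09788647e-02]
 [ 9.99999935e-01 -2.97657341e-04 -2.01894379e-04  9.14550870e-04]
 [ 1.10570081e-04 -2.79732051e-01  9.60078105e-01 -1.19896214e-01]
 [ 0.00000000e+00  0.00000000e+00  0.00000000e+00  1.00000000e+00]]
```

View pics/top0.png

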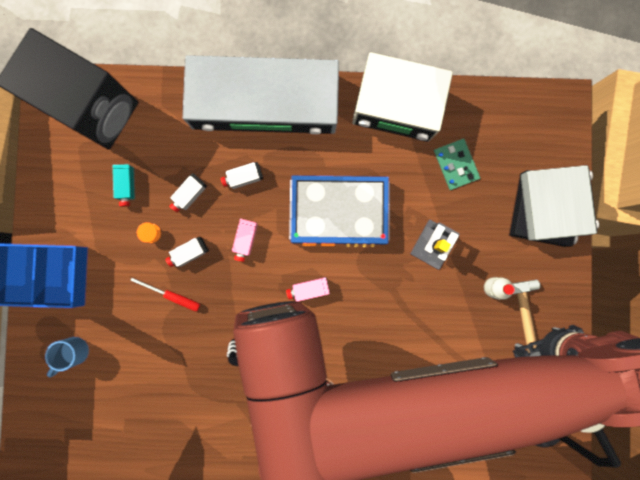

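View pics/side0.png

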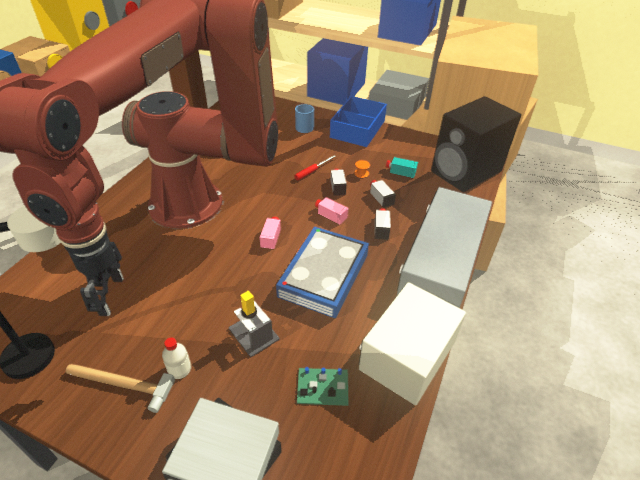

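The top view shows the amp around (340,210), the stand and stylus near (438,244), and white weights near (187,195), (242,177) and (187,252). The reel is at (149,232) and the bottle at (500,288). The pink and turquoise pieces are decoys. I'll enlarge the top view to get accurate pixels.

```bash
python3 - <<'E'
import cv2
f=cv2.imread("pics/top0.png")
a=cv2.resize(f[155:285,105:275],None,fx=4.6,fy=4.6,interpolation=cv2.INTER_CUBIC)
b=cv2.resize(f[165:300,280:480],None,fx=4,fy=4,interpolation=cv2.INTER_CUBIC)
cv2.imwrite("pics/a.png",a);cv2.imwrite("pics/b.png",b)
E
```

```text
(no output)
```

View pics/a.png

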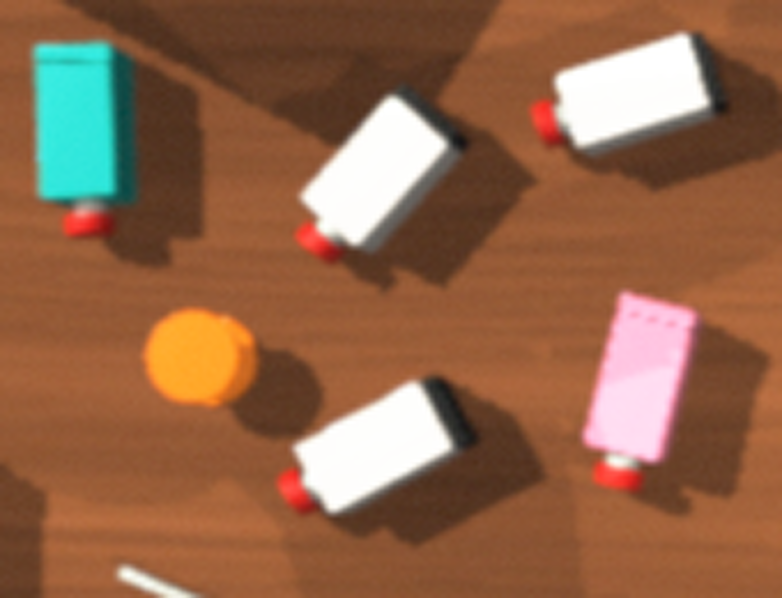

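View pics/b.png

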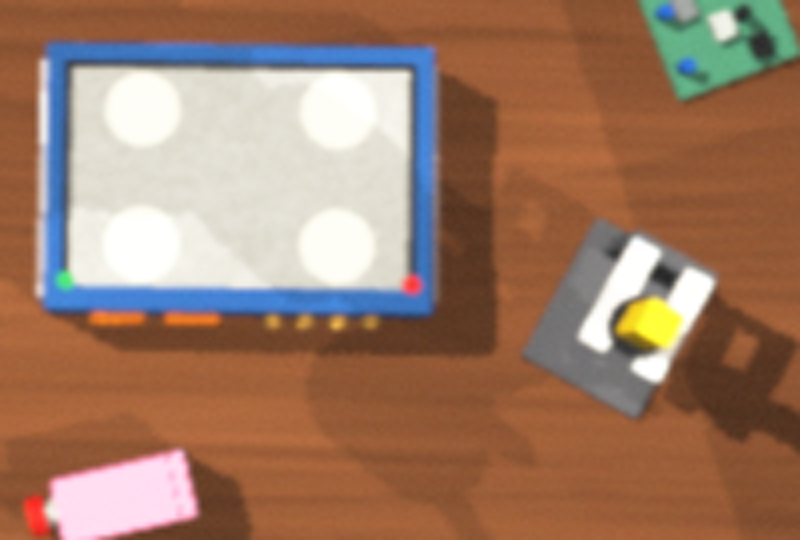

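Crop B: the amp lid corners are near (47,43), (436,47), (432,315) and (43,311). Pads are at (142,109), (338,110), (142,243) and (337,246), with the green dot at (65,281) and the red dot at (412,285). The stand's prongs run from about (605,345) to (640,240). Crop A shows three white weights with their knobs lower left.

```bash
cat >h.py <<'E'
import numpy as np, cv2
from scipy.spatial.transform import Rotation as R
from station import ctrl, optics
def ray2plane(o,d,z): return o+d*((z-o[2])/d[2])
def top2w(uv,z,p):
    M=cv2.Rodrigues(np.array(p["rvec"]))[0]; o=-M.T@p["tvec"]
    return ray2plane(o,M.T@np.linalg.inv(p["K"])@np.array([*uv,1.]),z)
def wpose():
    s=ctrl.sense(); return R.from_rotvec(s["orientation"]).as_matrix(),s["ee_pos"]
def wrist2w(uv,z,p,Rt,t):
    K=p["K"]; x=(uv[0]-K[0,2])/K[0,0]; y=(uv[1]-K[1,2])/K[1,1]; r=np.hypot(x,y)+1e-12
    d=np.array([x/r*np.sin(r),y/r*np.sin(r),np.cos(r)]); T=np.array(p["tool_from_camera"])
    return ray2plane(Rt@T[:3,3]+t,Rt@T[:3,:3]@d,z)
def w2wrist(P,p,Rt,t):
    T=np.linalg.inv(p["tool_from_camera"]); c=T[:3,:3]@(Rt.T@(np.array(P)-t))+T[:3,3]
    th=np.arctan2(np.hypot(*c[:2]),c[2]); k=th/(np.hypot(*c[:2])+1e-12); K=p["K"]
    return np.array([K[0,0]*c[0]*k+K[0,2],K[1,1]*c[1]*k+K[1,2]])
def fit2(A,B):  # rigid 2d A->B
    A=np.array(A,float);B=np.array(B,float)[:,:2];a=A-A.mean(0);b=B-B.mean(0)
    th=np.arctan2((a[:,0]*b[:,1]-a[:,1]*b[:,0]).sum(),(a*b).sum()); c,s=np.cos(th),np.sin(th); M=np.array([[c,-s],[s,c]])
    t=B.mean(0)-M@A.mean(0); return M,t,th,np.linalg.norm(A@M.T+t-B,axis=1)
def to(P,clo=None):
    """shift cm in tool axes to reach world P with TCP; clo = wanted world angle of tool y (mod pi)"""
    Rt,t=wpose(); d=Rt.T@(np.array(P)-t)*100
    a=None
    if clo is not None:
        cur=np.arctan2(Rt[1,1],Rt[0,1]); a=-((clo-cur+np.pi/2)%np.pi-np.pi/2)
    print("at",t.round(4),"shift",d.round(2),"turn",a, "q6",ctrl.sense()["joint_pos"][5].round(2))
E
python3 - <<'E'
from h import *
p=optics.snapshot("top")
b=lambda u,v:((u+.5)/4-.5+280,(v+.5)/4-.5+165)
a=lambda u,v:((u+.5)/4.6-.5+105,(v+.5)/4.6-.5+155)
A=[(90,130),(90,-130),(-90,-130),(-90,130),(45,65),(45,-65),(-45,65),(-45,-65),(-70,115),(-70,-115)]
px=[(47,43),(436,47),(432,315),(43,311),(142,109),(338,110),(142,243),(337,246),(65,281),(412,285)]
M,t,th,e=fit2(np.array(A)/1e3,[top2w(b(*q),.055,p) for q in px]); print("amp",t,th,(e*1e3).round(1))
for n,q,z in [("prL end",(595,345),.085),("prR end",(648,375),.085),("prL far",(640,238),.085),("prR far",(700,270),.085),("yel c",(651,325),.12)]: print(n,top2w(b(*q),z,p).round(4))
for w in ([(397,92),(458,146),(364,250),(302,196)],[(688,33),(715,112),(587,152),(556,75)],[(420,380),(457,440),(335,513),(296,447)]):
    W=[top2w(a(*q),.044 if i%3==0 else .044,p) for i,q in enumerate(w)]
    print("w",np.mean(W,0).round(4),[x.round(3)[:2] for x in W],"axis",np.arctan2(*((W[2]+W[3]-W[0]-W[1])[[1,0]])).round(3))
to([.5,-.2,.25],0)
E
```

```text
amp [ 0.55935068 -0.09721135] 0.016718049371428255 [1.3 0.8 1.4 0.4 0.6 1.2 0.8 0.3 0.4 0.2]
prL end [ 0.4538 -0.3295  0.085 ]
prR end [ 0.4353 -0.3643  0.085 ]
prL far [ 0.5244 -0.3577  0.085 ]
prR far [ 0.5046 -0.3972  0.085 ]
yel c [ 0.4664 -0.3573  0.12  ]
w [0.5952 0.3117 0.044 ] [array([0.642, 0.304]), array([0.611, 0.267]), array([0.549, 0.319]), array([0.579, 0.357])] axis 2.444
w [0.6454 0.1642 0.044 ] [array([0.682, 0.135]), array([0.636, 0.118]), array([0.61 , 0.192]), array([0.655, 0.212])] axis 1.909
w [0.4356 0.3071 0.044 ] [array([0.474, 0.284]), array([0.44 , 0.261]), array([0.396, 0.33 ]), array([0.433, 0.354])] axis 2.12
at [ 0.2522 -0.5443  0.2529] shift [ 36.96 -20.82   0.31] turn -1.1369763050663115 q6 1.35
```

>>> carry_out(series=[[0,0,-2,0],[1.5,-0.5,-4,-0.15],[3.5,-1,-4.7,-0.3],[5.5,-1.6,-4.7,-0.45],[7.5,-2.2,-4.7,-0.6],[9.5,-2.8,-4.7,-0.75],[11.5,-3.4,-4.7,-0.9],[13.5,-4,-4.7,-1.05],[15.5,-4.6,-4.7,-1.2],[17.5,-5.2,-4.7,-1.35],[19.5,-5.8,-4.7,-1.5],[21.5,-6.4,-4.7,-1.65],[23.5,-7,-4.7,-1.8],[25.5,-7.5,-4.7,-1.95],[27.3,-8,-4.7,-2.1],[27.3,-8,-4.7,-2.2],[27.3,-8,-4.7,-2.3],[27.3,-8,-4.7,-2.3],[27.3,-8,-4.7,-2.3]])

```text
clock: 2.1
ee_pos: [0.4662, -0.3571, 0.3002]
orientation: [-0.641, -3.075, -0.0]
force: [-0.2, 0.3, 0.6]
width: 1.001
grip_force: 0.0
```

```bash
python3 - <<'E'
from h import *
Rt,t=wpose(); p=optics.snapshot("wrist"); print(t,Rt.round(3))
cv2.imwrite("pics/w1.png",p["frame"][:,:,::-1]); np.savez("w1.npz",Rt=Rt,t=t)
q=optics.snapshot("top");cv2.imwrite("pics/t1.png",q["frame"][:,:,::-1])
E
```

```text
[ 0.46624257 -0.35710684  0.30017128] [[-0.917  0.399 -0.   ]
 [ 0.399  0.917  0.   ]
 [ 0.     0.    -1.   ]]
```

View pics/w1.png

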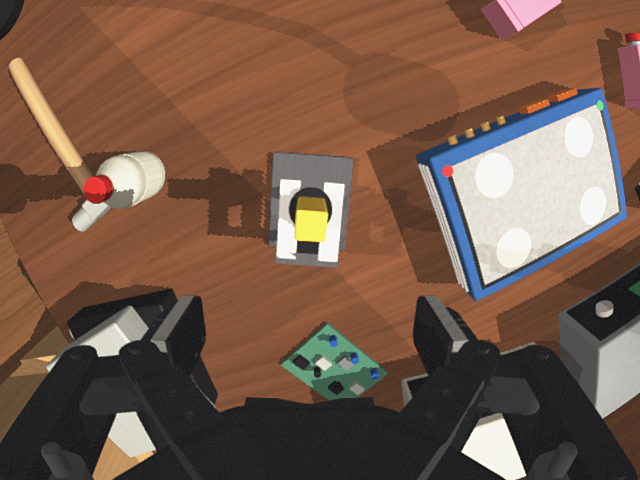

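The wrist view shows the stylus centred with its yellow cap near (311,228) and black collar near (310,205). It hangs between white prongs at x≈287 and x≈332. The amp is on the right, with the red dot at (447,171) and the green dot at (601,105).

```bash
python3 - <<'E'
from h import *
f=cv2.imread("pics/w1.png"); d=np.load("w1.npz"); Rt,t=d["Rt"],d["t"]; p=optics.snapshot("wrist")
hsv=cv2.cvtColor(f,cv2.COLOR_BGR2HSV)
y=cv2.inRange(hsv,(22,120,60),(38,255,255)); 
v=np.where(y[150:280,260:360]>0,hsv[150:280,260:360,2],0)
for r in range(35,100,4): print(r+150,v[r,28:76:2])
def cen(m): 
    n,l,s,c=cv2.connectedComponentsWithStats(m); i=1+np.argmax(s[1:,4]); return c[i],s[i],(l==i).astype(np.uint8)
br=cv2.inRange(hsv,(22,120,225),(38,255,255)); c,s,m=cen(br); print("top",c,s,wrist2w(c,.151,p,Rt,t))
rc=cv2.minAreaRect(cv2.findNonZero(m)); B=np.array([wrist2w(q,.151,p,Rt,t) for q in cv2.boxPoints(rc)]); print(B.round(4),B.mean(0))
x,yy,w,h=410,80,230,120
for n,lo,hi in (("red",(0,150,120),(8,255,255)),("green",(50,100,80),(80,255,255))):
    mm=cv2.inRange(hsv,lo,hi); k=np.zeros_like(mm); k[90:190,430:620]=mm[90:190,430:620]; c,s,_=cen(k); print(n,c,s[4],wrist2w(c,.055,p,Rt,t))
w=np.zeros_like(y); w[175:275,270:352]=cv2.inRange(hsv,(0,0,190),(180,40,255))[175:275,270:352]
n,l,s,c=cv2.connectedComponentsWithStats(w)
for i in range(1,n):
    if s[i,4]>200: 
        rc=cv2.minAreaRect(cv2.findNonZero((l==i).astype(np.uint8))); B=np.array([wrist2w(q,.085,p,Rt,t) for q in cv2.boxPoints(rc)]); print("prong",B.round(4)[:,:2].tolist(),B.mean(0)[:2])
E
```

```text
185 [0 0 0 0 0 0 0 0 0 0 0 0 0 0 0 0 0 0 0 0 0 0 0 0]
189 [0 0 0 0 0 0 0 0 0 0 0 0 0 0 0 0 0 0 0 0 0 0 0 0]
193 [0 0 0 0 0 0 0 0 0 0 0 0 0 0 0 0 0 0 0 0 0 0 0 0]
197 [  0   0   0   0   0  82   0   0 128   0 122   0   0   0   0   0   0   0
   0   0   0   0   0   0]
201 [  0   0   0   0   0   0   0   0 146 144 147 139   0 144 145 144 150 148
 157   0   0   0   0   0]
205 [  0   0   0   0   0 158 144 145 146 143 146   0   0 148 140 147 149 144
 173   0   0   0   0   0]
209 [  0   0   0   0   0   0   0   0   0   0   0   0   0   0 136   0 139 142
 149   0   0   0   0   0]
213 [  0   0   0   0   0 249 247 247 247 247 247 247 247 247 248 248 248 249
 249 255   0   0   0   0]
217 [  0   0   0   0 239 248 247 247 247 247 247 247 247 247 247 247 247 247
 247 254   0   0   0   0]
221 [  0   0   0   0 251 247 247 247 247 247 247 247 247 247 247 247 247 247
 247 255   0   0   0   0]
225 [  0   0   0   0 249 247 247 247 247 247 247 247 247 247 247 247 247 247
 247   0   0   0   0   0]
229 [  0   0   0   0 246 247 247 247 247 247 247 247 247 247 247 247 247 247
 247   0   0   0   0   0]
233 [  0   
[... 305 characters left out ...]
0 0 0 0 0 0 0 0 0 0 0 0 0 0 0 0 0 0 0 0 0 0 0]
249 [0 0 0 0 0 0 0 0 0 0 0 0 0 0 0 0 0 0 0 0 0 0 0 0]
top [310.55070883 225.31842966] [295 210  33  32 917] [ 0.46567443 -0.35622657  0.151     ]
[[ 0.4711 -0.3719  0.151 ]
 [ 0.4503 -0.3609  0.151 ]
 [ 0.4609 -0.3405  0.151 ]
 [ 0.482  -0.351   0.151 ]] [ 0.46607185 -0.35608616  0.151     ]
red [447.74074074 170.80246914] 81 [ 0.49135864 -0.21279725  0.055     ]
green [599.55555556 104.95555556] 45 [0.48736796 0.01727838 0.055     ]
prong [[0.4973, -0.406], [0.4303, -0.3706], [0.4386, -0.3542], [0.506, -0.3887]] [ 0.46805615 -0.3798854 ]
prong [[0.5158, -0.3706], [0.4488, -0.3351], [0.4575, -0.3188], [0.5253, -0.3536]] [ 0.48685905 -0.34454475]
```

```bash
python3 - <<'E'
from h import *
to([.4659,-.3561,.126],1.085)
E
```

```text
at [ 0.4662 -0.3572  0.3003] shift [ 0.07  0.09 17.43] turn 0.07599309235969698 q6 -0.47
```

>>> carry_out(series=[[0.07,0.09,1,0.076],[0.07,0.09,4,0.076],[0.07,0.09,7,0.076],[0.07,0.09,10,0.076],[0.07,0.09,12.5,0.076],[0.07,0.09,14.5,0.076],[0.07,0.09,16,0.076],[0.07,0.09,17.4,0.076],[0.07,0.09,17.4,0.076],[0.07,0.09,17.4,0.076]])

```text
clock: 3.25
ee_pos: [0.4661, -0.3562, 0.1269]
orientation: [0.753, 3.05, -0.001]
force: [-0.0, -0.6, 0.1]
width: 0.998
grip_force: 0.0
```

>>> carry_out(series=[[0,0,0,0],[0,0,0,0],[0,0,0,0],[0,0,0,0],[0,0,0,0],[0,0,0,0],[0,0,0,0],[0,0,0,0]], grip=0, newtons=40)

```text
clock: 4.05
ee_pos: [0.4662, -0.3562, 0.1267]
orientation: [0.752, 3.05, -0.001]
force: [0.5, -0.2, 5.1]
width: 0.277
grip_force: 41.3
```

>>> carry_out(series=[[0,0,-1,0],[0,0,-2.5,0],[0,0,-4.5,0],[0,0,-6.5,0],[0,0,-8,0],[0,0,-9,0],[1,2,-9,0],[2.2,4.8,-9,0],[3.6,7.8,-9,0],[5,10.9,-9,0],[6.4,13.9,-9,0],[7.7,16.9,-9,0],[9.1,19.9,-9,0],[10.5,22.9,-9,0],[11.9,25.9,-9,0],[13.3,29,-9,0],[14.4,31.5,-9,0],[15.2,33.2,-9,0],[15.6,34,-9,0],[15.6,34,-9,0]])

```text
clock: 6.05
ee_pos: [0.486, 0.0182, 0.2163]
orientation: [-0.75, -3.051, 0.0]
force: [-0.0, -0.2, -0.6]
width: 0.271
grip_force: 40.6
```

```bash
python3 - <<'E'
from h import *
Rt,t=wpose(); p=optics.snapshot("wrist"); print(t,Rt.round(3),ctrl.sense()["force"])
cv2.imwrite("pics/w2.png",p["frame"][:,:,::-1]); np.savez("w2.npz",Rt=Rt,t=t)
f=p["frame"][:,:,::-1]
tp=t-[0,0,.1067]; print("tip px",w2wrist(tp,p,Rt,t), "green px",w2wrist([.4874,.017,.055],p,Rt,t))
q=optics.snapshot("top");cv2.imwrite("pics/t2.png",q["frame"][:,:,::-1])
cv2.imwrite("pics/w2c.png",cv2.resize(f[120:360,150:470],None,fx=2.5,fy=2.5,interpolation=cv2.INTER_CUBIC))
E
```

```text
[0.48598682 0.0181977  0.21631468] [[-0.886  0.464 -0.   ]
 [ 0.464  0.886 -0.   ]
 [ 0.    -0.    -1.   ]] [0.71494506 0.09987413 0.2118508 ]
tip px [309.91235993 243.24632485] green px [309.1981945  224.68802588]
```

View pics/w2c.png

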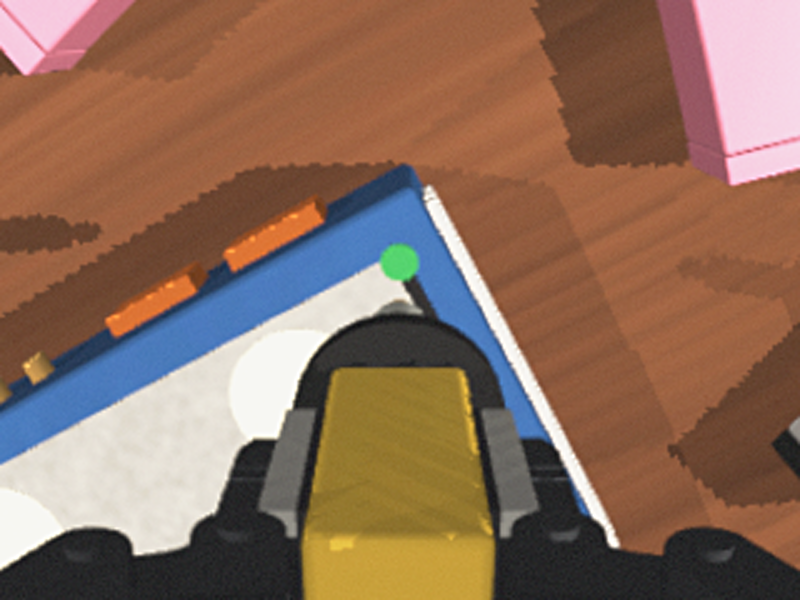

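The crop shows the green dot at (400,262), which is full-frame (310,225). The tip is directly below it, hidden behind the collar, and the dot is within about 0.5 mm of the prediction. I'll check the red dot the same way.

>>> carry_out(series=[[-0.7,-1.2,0,0],[-2,-3.6,0,0],[-3.4,-6.2,0,0],[-5,-9.2,0,0],[-6.6,-12.1,0,0],[-8.2,-15,0,0],[-9.6,-17.6,0,0],[-10.6,-19.4,0,0],[-11,-20.2,0,0],[-11,-20.2,0,0],[-11,-20.2,0,0],[-11,-20.2,0,0]])

```text
clock: 7.35
ee_pos: [0.4895, -0.2117, 0.2164]
orientation: [0.751, 3.05, 0.0]
force: [-0.0, -0.1, -0.8]
width: 0.279
grip_force: 40.6
```

```bash
python3 - <<'E'
from h import *
def cen(m): 
    n,l,s,c=cv2.connectedComponentsWithStats(m); i=1+np.argmax(s[1:,4]); return c[i],s[i][4]
Rt,t=wpose(); p=optics.snapshot("wrist"); cv2.imwrite("pics/w3.png",p["frame"][:,:,::-1])
d=np.load("w2.npz"); P=[]
for fn,lo,hi,Ra,ta in (("w2",(50,100,80),(80,255,255),d["Rt"],d["t"]),("w3",(0,150,120),(8,255,255),Rt,t)):
    h=cv2.cvtColor(cv2.imread(f"pics/{fn}.png"),cv2.COLOR_BGR2HSV); m=cv2.inRange(h,lo,hi); k=np.zeros_like(m); k[190:245,280:345]=m[190:245,280:345]
    c,a=cen(k); w=wrist2w(c,.055,p,Ra,ta); P.append(w); print(fn,c,a,w.round(4),ta)
M,t2,th,e=fit2([(-.07,.115),(-.07,-.115)],P); print("amp",t2,th,e)
for q in [(-.07,.115),(.075,.115),(.075,-.115),(-.07,-.115)]: print(M@q+t2)
g=(M@(-.07,.115)+t2); to([*(g+[.0003,0]),.2163],1.088)
E
```

```text
w2 [309.47701149 224.66666667] 174 [0.4875 0.0172 0.055 ] [0.48598682 0.0181977  0.21631468]
w3 [309.57142857 225.19480519] 154 [ 0.4915 -0.2128  0.055 ] [ 0.48948821 -0.21171191  0.21641157]
amp [ 0.55946796 -0.09660519] 0.01731957684602615 [3.57298636e-05 3.57298636e-05]
[0.48748681 0.01716525]
[0.63246506 0.01967647]
[ 0.63644836 -0.21028904]
[ 0.49147011 -0.21280025]
at [ 0.4895 -0.2116  0.2164] shift [1.077e+01 2.018e+01 1.000e-02] turn 0.0001428637899445473 q6 -0.17
```

>>> carry_out(series=[[0.6,1.2,0,-0.05],[1.9,3.6,0,-0.13],[3.3,6.2,0,-0.22],[4.9,9.2,0,-0.31],[6.4,12.1,0,-0.4],[8,15,0,-0.47],[9.4,17.6,0,-0.5],[10.4,19.4,0,-0.5],[10.77,20.18,0,-0.5],[10.77,20.18,0,-0.5],[10.77,20.18,1.5,-0.5],[10.77,20.18,3,-0.5],[10.77,20.18,4.2,-0.5],[10.77,20.18,5,-0.5],[10.77,20.18,5,-0.5],[10.77,20.18,5,-0.5],[10.77,20.18,5,-0.5]])

```text
clock: 9.1
ee_pos: [0.4884, 0.0161, 0.1669]
orientation: [-0.025, 3.141, -0.001]
force: [0.3, 0.3, -0.3]
width: 0.275
grip_force: 40.6
```

```bash
python3 - <<'E'
from h import *
to([.4878,.01717,.1567],1.5881)
Rt,t=wpose(); p=optics.snapshot("wrist"); f=p["frame"][:,:,::-1].copy(); cv2.imwrite("pics/w4.png",f)
M=R.from_euler("z",.01732).as_matrix()
for q in [(-.07,.115),(.075,.115),(.075,-.115),(-.07,-.115)]: print(w2wrist(M@[*q,0]+[.55947,-.0966,.055],p,Rt,t).round(1))
s=optics.snapshot("side"); g=s["frame"][:,:,::-1]
c=cv2.projectPoints(np.array([[.4875,.0172,.055]]),s["rvec"],s["tvec"],s["K"],None)[0].ravel(); print("green side",c, ctrl.sense()["force"])
x,y=c.astype(int); x0,y0=max(x-50,0),max(y-45,0)
A=cv2.resize(g[y0:y0+75,x0:x0+100],None,fx=6,fy=6,interpolation=cv2.INTER_CUBIC); print(x0,y0)
cv2.imwrite("pics/s4.png",A)
E
```

```text
at [0.4884 0.0161 0.1669] shift [0.06 0.11 1.02] turn -0.0012364170406209407 q6 -0.25
[311.9 240. ]
[311.6 408.8]
[ 69.5 385.5]
[ 28.3 239.7]
green side [317.39631632 231.07141927] [ 0.02669202 -0.18278353 -0.94020006]
267 186
```

View pics/s4.png

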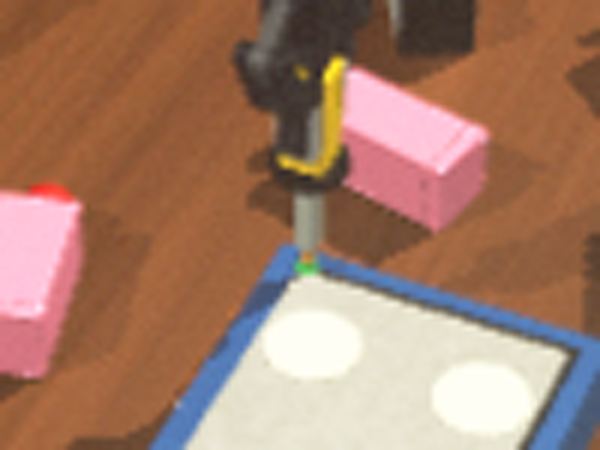

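The side crop shows the brass tip just above the green dot at (307,262). I'll correct by about 1 mm, press in, and start the seam.

>>> carry_out(series=[[0.06,0.11,0,0],[0.06,0.11,0.2,0],[0.06,0.11,0.4,0],[0.06,0.11,0.6,0],[0.06,0.11,0.8,0],[0.06,0.11,1,0],[0.06,0.11,1,0],[0.06,0.11,1,0]])

```text
clock: 10.0
ee_pos: [0.4874, 0.0174, 0.1564]
orientation: [-0.025, 3.141, -0.0]
force: [0.2, 0.4, 0.5]
width: 0.277
grip_force: 40.8
```

```bash
python3 - <<'E'
from h import *
F=[]
for i in range(4): F.append(ctrl.sense()["force"]); optics.snapshot("wrist")
print(np.array(F).round(2)); to([.4878,.01717,.1567],1.5881)
E
```

```text
[[ 0.19  0.44  0.46]
 [-0.02  0.29  0.58]
 [-0.62  0.18  0.39]
 [-0.03  0.03  1.78]]
at [0.4874 0.0174 0.1564] shift [-0.04 -0.02 -0.03] turn -0.0011452436308949654 q6 -0.25
```

>>> carry_out(series=[[-0.15,0,0,0],[-0.4,0,0,0],[-0.7,0,0,0],[-1,0,0,0],[-1.3,0,0,0],[-1.6,0,0,0],[-1.9,0,0,0],[-2.2,0,0,0],[-2.5,0,0,0],[-2.8,0,0,0],[-3.1,0,0,0],[-3.4,0,0,0],[-3.7,0,0,0],[-4,0,0,0],[-4.3,0,0,0],[-4.6,0,0,0],[-4.9,0,0,0],[-5.2,0,0,0],[-5.5,0,0,0],[-5.8,0,0,0]])

```text
clock: 12.2
ee_pos: [0.5456, 0.0183, 0.1563]
orientation: [-0.025, 3.141, -0.0]
force: [-1.9, -0.1, 1.1]
width: 0.271
grip_force: 40.9
```

```bash
python3 - <<'E'
from h import *
print(ctrl.sense()["force"]); to([.63277,.01968,.1567],1.5881)
E
```

```text
[-1.93578805 -0.05556308  1.13195393]
at [0.5456 0.0183 0.1563] shift [-8.72 -0.   -0.04] turn -0.0010826866351338893 q6 -0.22
```

>>> carry_out(series=[[-0.3,0,0,0],[-0.6,0,0,0],[-0.9,0,0,0],[-1.2,0,0,0],[-1.5,0,0,0],[-1.8,0,0,0],[-2.1,0,0,0],[-2.4,0,0,0],[-2.7,0,0,0],[-3,0,0,0],[-3.3,0,0,0],[-3.6,0,0,0],[-3.9,0,0,0],[-4.2,0,0,0],[-4.5,0,0,0],[-4.8,0,0,0],[-5.1,0,0,0],[-5.4,0,0,0],[-5.7,0,0,0],[-6,0,0,0]])

```text
clock: 14.2
ee_pos: [0.6056, 0.0193, 0.1563]
orientation: [0.025, -3.141, 0.0]
force: [-2.1, -0.3, 1.0]
width: 0.275
grip_force: 40.9
```

>>> carry_out(series=[[-0.3,0,0,0],[-0.6,0,0,0],[-0.9,0,0,0],[-1.2,0,0,0],[-1.5,0,0,0],[-1.8,0,0,0],[-2.1,0,0,0],[-2.4,0,0,0],[-2.6,0,0,0],[-2.72,0,0,0],[-2.72,0,0,0],[-2.72,0,0,0]])

```text
clock: 15.4
ee_pos: [0.6329, 0.0197, 0.1565]
orientation: [-0.025, 3.141, -0.0]
force: [-0.1, 0.7, 0.9]
width: 0.277
grip_force: 40.9
```

```bash
python3 - <<'E'
from h import *
print(ctrl.sense()["force"]); to([.63277,.01968,.1567],1.5881);to([.63675,-.21029,.1567],1.5881)
s=optics.snapshot("side"); g=s["frame"][:,:,::-1]
c=cv2.projectPoints(np.array([[.63247,.01968,.055]]),s["rvec"],s["tvec"],s["K"],None)[0].ravel(); print(c)
x,y=c.astype(int); x0,y0=x-50,y-45; print(x0,y0)
cv2.imwrite("pics/s5.png",cv2.resize(g[y0:y0+75,x0:x0+100],None,fx=6,fy=6,interpolation=cv2.INTER_CUBIC))
E
```

```text
[-0.12144568  0.72617505  0.94391293]
at [0.6329 0.0197 0.1565] shift [ 0.01 -0.   -0.02] turn -0.0011020182716994231 q6 -0.19
at [0.6329 0.0197 0.1565] shift [-1.0e-02 -2.3e+01 -2.0e-02] turn -0.0011020182716994231 q6 -0.19
[362.12844387 245.01356792]
312 200
```

View pics/s5.png

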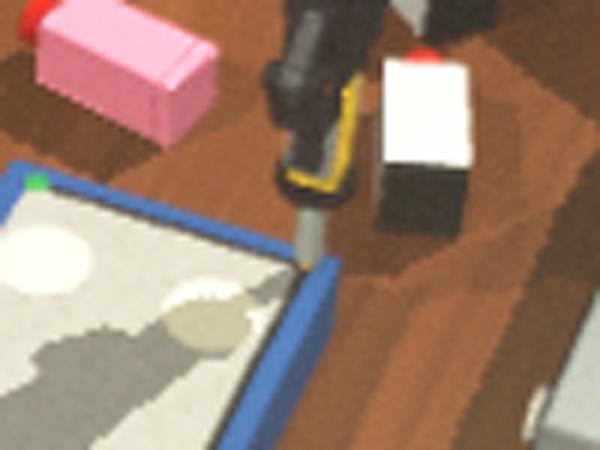

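The side crop shows the tip on the far-left corner of the seam, at about (307,266). Next is the second leg, 23 cm along tool -y.

>>> carry_out(series=[[0,-0.2,0,0],[0,-0.5,0,0],[0,-0.8,0,0],[0,-1.1,0,0],[0,-1.4,0,0],[0,-1.7,0,0],[0,-2,0,0],[0,-2.3,0,0],[0,-2.6,0,0],[0,-2.9,0,0],[0,-3.2,0,0],[0,-3.5,0,0],[0,-3.8,0,0],[0,-4.1,0,0],[0,-4.4,0,0],[0,-4.7,0,0],[0,-5,0,0],[0,-5.3,0,0],[0,-5.6,0,0],[0,-5.9,0,0]])

```text
clock: 17.45
ee_pos: [0.6335, -0.0395, 0.1563]
orientation: [-0.025, 3.141, -0.0]
force: [-0.2, 1.4, 1.5]
width: 0.282
grip_force: 40.9
```

>>> carry_out(series=[[0,-0.3,0,0],[0,-0.6,0,0],[0,-0.9,0,0],[0,-1.2,0,0],[0,-1.5,0,0],[0,-1.8,0,0],[0,-2.1,0,0],[0,-2.4,0,0],[0,-2.7,0,0],[0,-3,0,0],[0,-3.3,0,0],[0,-3.6,0,0],[0,-3.9,0,0],[0,-4.2,0,0],[0,-4.5,0,0],[0,-4.8,0,0],[0,-5.1,0,0],[0,-5.4,0,0],[0,-5.7,0,0],[0,-6,0,0]])

```text
clock: 19.45
ee_pos: [0.6345, -0.0995, 0.1563]
orientation: [0.025, -3.141, 0.0]
force: [-0.6, 1.7, 0.7]
width: 0.278
grip_force: 40.8
```

```bash
python3 - <<'E'
from h import *
print(ctrl.sense()["force"]); to([.63675,-.21029,.1567],1.5881)
E
```

```text
[-0.60804685  1.66662686  0.68865892]
at [ 0.6345 -0.0995  0.1563] shift [ -0.05 -11.08  -0.04] turn -0.0011176980487137556 q6 -0.37
```

>>> carry_out(series=[[0,-0.3,0,0],[0,-0.6,0,0],[-0.01,-0.9,0,0],[-0.01,-1.2,0,0],[-0.01,-1.5,0,0],[-0.01,-1.8,0,0],[-0.02,-2.1,0,0],[-0.02,-2.4,0,0],[-0.02,-2.7,0,0],[-0.02,-3,0,0],[-0.02,-3.3,0,0],[-0.02,-3.6,0,0],[-0.03,-3.9,0,0],[-0.03,-4.2,0,0],[-0.03,-4.5,0,0],[-0.03,-4.8,0,0],[-0.03,-5.1,0,0],[-0.03,-5.4,0,0],[-0.03,-5.7,0,0],[-0.03,-6,0,0]])

```text
clock: 21.45
ee_pos: [0.6358, -0.1595, 0.1563]
orientation: [0.025, -3.141, 0.0]
force: [0.9, 1.1, 2.2]
width: 0.275
grip_force: 40.8
```

>>> carry_out(series=[[0,-0.3,0,0],[0,-0.6,0,0],[0,-0.9,0,0],[0,-1.2,0,0],[0,-1.5,0,0],[0,-1.8,0,0],[0,-2.1,0,0],[0,-2.4,0,0],[0,-2.7,0,0],[0,-3,0,0],[0,-3.3,0,0],[0,-3.6,0,0],[0,-3.9,0,0],[0,-4.2,0,0],[0,-4.5,0,0],[0,-4.8,0,0],[0,-5,0,0],[0,-5.08,0,0],[0,-5.08,0,0],[0,-5.08,0,0]])

```text
clock: 23.45
ee_pos: [0.6366, -0.2102, 0.1564]
orientation: [-0.025, 3.141, -0.001]
force: [0.7, -0.2, 2.0]
width: 0.275
grip_force: 40.9
```

```bash
python3 - <<'E'
from h import *
print(ctrl.sense()["force"]); to([.63675,-.21029,.1567],1.5881); to([.49177,-.2128,.1567],1.5881)
E
```

```text
[ 0.68231093 -0.24345303  2.04737104]
at [ 0.6366 -0.2102  0.1564] shift [-0.02 -0.01 -0.03] turn -0.0011498157373788231 q6 -0.53
at [ 0.6366 -0.2102  0.1564] shift [14.48 -0.02 -0.03] turn -0.0011498157373788231 q6 -0.53
```

>>> carry_out(series=[[0.2,0,0,0],[0.5,0,0,0],[0.8,0,0,0],[1.1,0,0,0],[1.4,0,0,0],[1.7,0,0,0],[2,0,0,0],[2.3,0,0,0],[2.6,0,0,0],[2.9,0,0,0],[3.2,0,0,0],[3.5,0,0,0],[3.8,0,0,0],[4.1,0,0,0],[4.4,0,0,0],[4.7,0,0,0],[5,0,0,0],[5.3,0,0,0],[5.6,0,0,0],[5.9,0,0,0]])

```text
clock: 25.45
ee_pos: [0.5773, -0.211, 0.1563]
orientation: [0.025, -3.141, 0.0]
force: [0.8, -0.2, 1.0]
width: 0.275
grip_force: 40.9
```

>>> carry_out(series=[[0.3,0,0,0],[0.6,0,0,0],[0.9,0,0,0],[1.2,0,0,0],[1.5,0,0,0],[1.8,0,0,0],[2.1,0,0,0],[2.4,0,0,0],[2.7,0,0,0],[3,0,0,0],[3.3,0,0,0],[3.6,0,0,0],[3.9,0,0,0],[4.2,0,0,0],[4.5,0,0,0],[4.8,0,0,0],[5.1,0,0,0],[5.4,0,0,0],[5.7,0,0,0],[6,0,0,0]])

```text
clock: 27.45
ee_pos: [0.5174, -0.212, 0.1563]
orientation: [-0.025, 3.141, -0.0]
force: [0.7, -1.3, 0.5]
width: 0.272
grip_force: 40.9
```

```bash
python3 - <<'E'
from h import *
print(ctrl.sense()["force"]); to([.49177,-.2128,.1567],1.5881)
E
```

```text
[ 0.65963648 -1.25594474  0.47372186]
at [ 0.5174 -0.212   0.1563] shift [ 2.56 -0.04 -0.04] turn -0.001109604585233681 q6 -0.64
```

>>> carry_out(series=[[0.3,0,0,0],[0.6,-0.01,0,0],[0.9,-0.01,0,0],[1.2,-0.02,0,0],[1.5,-0.02,0,0],[1.8,-0.03,0,0],[2.1,-0.03,0,0],[2.35,-0.03,0,0],[2.55,-0.03,0,0],[2.6,-0.03,0,0],[2.6,-0.03,0,0],[2.6,-0.03,-0.2,0],[2.6,-0.03,-0.45,0],[2.6,-0.03,-0.7,0],[2.6,-0.03,-1,0],[2.6,-0.03,-2,0],[2.6,-0.03,-3.5,0],[2.6,-0.03,-5,0],[2.6,-0.03,-6,0],[2.6,-0.03,-6,0]])

```text
clock: 29.45
ee_pos: [0.4924, -0.2133, 0.2187]
orientation: [-0.025, 3.139, -0.003]
force: [0.8, -0.6, -1.1]
width: 0.277
grip_force: 40.7
```

```bash
python3 - <<'E'
from h import *
to([.4662,-.3562,.2163],1.088)
p=optics.snapshot("top");f=p["frame"][:,:,::-1].copy(); cv2.imwrite("pics/t6.png",f); 
g=cv2.imread("pics/top0.png")
print([tuple(x) for x in []])
d=cv2.absdiff(f,g).max(2); cv2.imwrite("pics/d6.png",d)
print("weights region change", [(int((d[y0:y1,x0:x1]>50).sum())) for x0,y0,x1,y1 in((165,170,212,215),(215,158,265,192),(163,232,212,270),(130,215,165,245))])
E
```

```text
at [ 0.4924 -0.2133  0.2187] shift [  2.86 -14.25   0.27] turn 0.49902272485854793 q6 -0.67
[]
weights region change [3, 0, 0, 0]
```

>>> carry_out(series=[[0.2,-1,0,0.05],[0.6,-3,0,0.14],[1.1,-5.5,0,0.25],[1.6,-8,0,0.36],[2.1,-10.5,0,0.45],[2.5,-12.5,0,0.499],[2.75,-13.7,0,0.499],[2.86,-14.25,0,0.499],[2.86,-14.25,0.2,0.499],[2.86,-14.25,0.2,0.499],[2.86,-14.25,0.2,0.499]])

```text
clock: 30.6
ee_pos: [0.4656, -0.3548, 0.2143]
orientation: [-0.749, -3.051, -0.0]
force: [-0.4, 1.0, -2.0]
width: 0.276
grip_force: 40.7
```

```bash
python3 - <<'E'
from h import *
to([.4662,-.3562,.1267],1.088)
E
```

```text
at [ 0.4656 -0.3548  0.2143] shift [-0.12 -0.1   8.76] turn 0.0014298286908434044 q6 -0.39
```

>>> carry_out(series=[[-0.12,-0.1,0.3,0],[-0.12,-0.1,1.5,0],[-0.12,-0.1,3,0],[-0.12,-0.1,4.5,0],[-0.12,-0.1,6,0],[-0.12,-0.1,7.2,0],[-0.12,-0.1,8.1,0],[-0.12,-0.1,8.5,0],[-0.12,-0.1,8.65,0],[-0.12,-0.1,8.65,0],[-0.12,-0.1,8.65,0]])

```text
clock: 31.7
ee_pos: [0.4662, -0.3574, 0.1285]
orientation: [0.751, 3.05, -0.001]
force: [-0.1, -0.0, -1.0]
width: 0.276
grip_force: 40.7
```

>>> carry_out(series=[[0,0,0,0],[0,0,0,0],[0,0,0,0],[0,0,0,0],[0,0,0,0],[0,0,0,0]], grip=0.75)

```text
clock: 32.3
ee_pos: [0.4659, -0.3571, 0.1278]
orientation: [0.751, 3.05, -0.0]
force: [-0.1, 0.1, -0.9]
width: 0.752
grip_force: 0.0
```

>>> carry_out(series=[[0,0,-1,0],[0,0,-3,0],[0,0,-6,0],[0,0,-9,0],[0,0,-12,0],[0,0,-14,0],[0,0,-14,0],[0,0,-14,0]])

```text
clock: 33.1
ee_pos: [0.4661, -0.3573, 0.2684]
orientation: [0.751, 3.05, -0.001]
force: [0.4, 0.2, 0.4]
width: 0.748
grip_force: 0.0
```

```bash
python3 - <<'E'
from h import *
p=optics.snapshot("wrist"); cv2.imwrite("pics/w7.png",p["frame"][:,:,::-1])
to([.44,.28,.20],2.12-np.pi/2)
E
```

```text
at [ 0.4658 -0.357   0.2674] shift [31.85 55.22  6.76] turn 0.5388169218953673 q6 -0.39
```

View pics/w7.png

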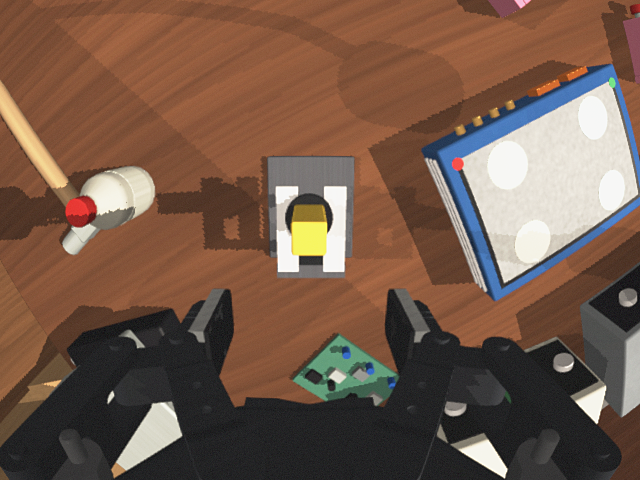

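The stylus hangs properly in its stand, with its cap at (310,230) between the prongs. Now I'll move over the weights.

>>> carry_out(series=[[0.5,1.2,-2,0],[1.5,3.7,-4,0.05],[3,7.2,-5.3,0.1],[4.4,10.7,-5.3,0.15],[5.9,14.2,-5.3,0.2],[7.4,17.7,-5.3,0.25],[8.8,21.2,-5.3,0.3],[10.3,24.7,-5.3,0.35],[11.8,28.2,-5.3,0.4],[13.2,31.7,-5.3,0.45],[14.7,35.2,-5.3,0.5],[16.1,38.7,-5.3,0.54],[17.6,42.2,-5.3,0.54],[19,45.7,-5.3,0.54],[20.5,49.2,-5.3,0.54],[21.9,52.6,-5.3,0.54],[23,55.2,-5.3,0.54],[23.8,57.2,-5.3,0.54],[23.8,57.2,-5.3,0.54],[23.8,57.2,-5.3,0.54]], grip=1)

```text
clock: 35.15
ee_pos: [0.5202, 0.2599, 0.3196]
orientation: [-1.536, -2.739, 0.003]
force: [-0.3, -0.7, 0.1]
width: 0.999
grip_force: 0.0
```

```bash
python3 - <<'E'
from h import *
p=optics.snapshot("top"); cv2.imwrite("pics/t8.png",p["frame"][:,:,::-1])
Rt,t=wpose(); w=optics.snapshot("wrist"); cv2.imwrite("pics/w8.png",w["frame"][:,:,::-1]); np.savez("w8.npz",Rt=Rt,t=t); print(t,Rt.round(3))
E
```

```text
[0.52040026 0.25944141 0.31992913] [[-0.521  0.854 -0.001]
 [ 0.854  0.521 -0.001]
 [ 0.    -0.002 -1.   ]]
```

View pics/w8.png

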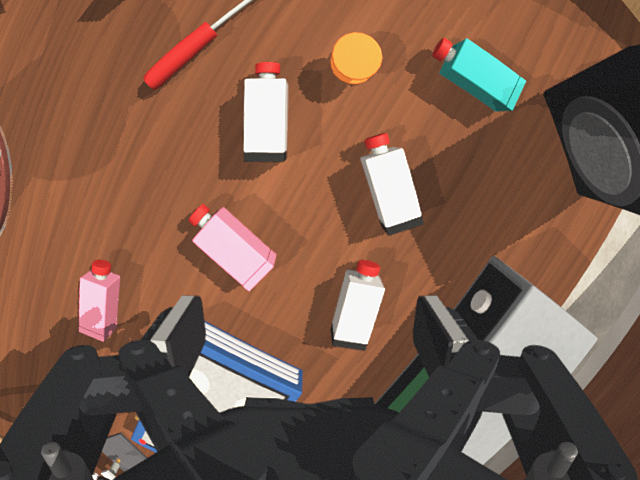

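Three white weights are visible, at wrist pixels (266,118), (391,185) and (358,308). There is no fourth one near them.

```bash
cat >>h.py <<'E'
def weights(f,p,Rt,t,z=.044,rois=None):
    hsv=cv2.cvtColor(f,cv2.COLOR_BGR2HSV); m=cv2.inRange(hsv,(0,0,200),(180,28,255)); out=[]
    n,l,s,c=cv2.connectedComponentsWithStats(m)
    for i in range(1,n):
        if s[i,4]<900 or s[i,4]>12000: continue
        k=(l==i).astype(np.uint8); cnt=max(cv2.findContours(k,0,1)[0],key=cv2.contourArea)[:,0].astype(float)
        W=np.array([wrist2w(q,z,p,Rt,t)[:2] for q in cnt]).astype(np.float32)
        (cx,cy),(a,b),ang=cv2.minAreaRect(W); 
        B=cv2.boxPoints(((cx,cy),(a,b),ang)); e=[B[1]-B[0],B[2]-B[1]]; e=max(e,key=np.linalg.norm); L=max(a,b); e=e/np.linalg.norm(e)
        if e[1]<0: e=-e
        end=np.array([cx,cy])+e*L/2   # knob end of bar, x=+35
        out.append((c[i].round(0),end,np.arctan2(e[1],e[0]),L,min(a,b)))
    return out
E
python3 - <<'E'
from h import *
d=np.load("w8.npz"); p=optics.snapshot("wrist")
for c,e,a,L,w in weights(cv2.imread("pics/w8.png"),p,d["Rt"],d["t"]): print(c,"end",e.round(4),"origin",(e-.035*np.array([np.cos(a),np.sin(a)])).round(4),"ax",round(a,3),"L,w",round(L,4),round(w,4))
E
python3 -c "
import cv2; f=cv2.imread('pics/t8.png'); cv2.imwrite('pics/t8c.png',cv2.resize(f[150:400,100:420],None,fx=2.4,fy=2.4))"
```

```text
[265. 114.] end [0.4119 0.3484] origin [0.4297 0.3183] ax 2.104 L,w 0.084 0.0449
[393. 186.] end [0.5569 0.3471] origin [0.5839 0.3248] ax 2.451 L,w 0.0884 0.0437
[360. 310.] end [0.6272 0.218 ] origin [0.6392 0.1851] ax 1.921 L,w 0.0923 0.0441
[544. 329.] end [1.0317 0.2677] origin [0.9967 0.2675] ax 0.005 L,w 0.1961 0.1021
[251. 354.] end [0.6355 0.0479] origin [0.6005 0.0474] ax 0.013 L,w 0.1437 0.0223
[225. 386.] end [ 0.6335 -0.0313] origin [ 0.5985 -0.0316] ax 0.009 L,w 0.128 0.0783
```

View pics/t8c.png

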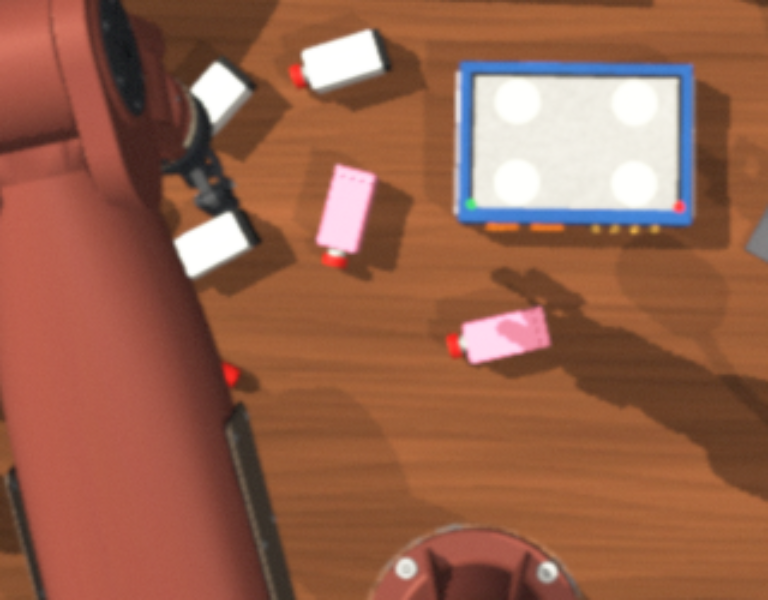

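The top crop shows only three white weights, so the earlier dark object was part of the arm. I'll grip the near weight close to its knob end with a light force, so that it can swing down.

```bash
python3 - <<'E'
from h import *
to([.4186,.3354,.07],2.11-np.pi/2)
E
```

```text
at [0.5206 0.2591 0.3205] shift [11.83 -4.73 25.05] turn 0.007793086496161283 q6 1.26
```

>>> carry_out(series=[[2,-0.8,1,0],[5,-2,3,0],[8,-3.2,6,0],[10.5,-4.2,10,0],[11.83,-4.73,14,0],[11.83,-4.73,18,0],[11.83,-4.73,21.5,0],[11.83,-4.73,24,0],[11.83,-4.73,25,0],[11.83,-4.73,25,0],[11.83,-4.73,25,0]], grip=0.75)

```text
clock: 36.4
ee_pos: [0.4196, 0.3363, 0.0722]
orientation: [1.538, 2.738, 0.002]
force: [-0.6, 0.4, 0.3]
width: 0.751
grip_force: 0.0
```

```bash
python3 - <<'E'
from h import *
to([.4186,.3354,.027],2.11-np.pi/2)
E
```

```text
at [0.4196 0.3363 0.0722] shift [-0.03 -0.14  4.52] turn 0.008204894834944021 q6 1.46
```

>>> carry_out(series=[[0,-0.1,1,0],[0,-0.1,2,0],[0,-0.1,3,0],[0,-0.1,4,0],[0,-0.1,4.5,0],[0,-0.1,4.5,0],[0,-0.1,4.5,0]])

```text
clock: 37.1
ee_pos: [0.4179, 0.3359, 0.0258]
orientation: [1.537, 2.74, -0.0]
force: [-0.0, -0.2, 0.1]
width: 0.751
grip_force: 0.0
```

>>> carry_out(series=[[0,0,0,0],[0,0,0,0],[0,0,0,0],[0,0,0,0],[0,0,0,0],[0,0,0,0]], grip=0, newtons=20)

```text
clock: 37.7
ee_pos: [0.4183, 0.3361, 0.0264]
orientation: [1.537, 2.739, 0.001]
force: [-1.1, -0.3, 5.9]
width: 0.515
grip_force: 21.4
```

>>> carry_out(series=[[-0.1,0,-0.4,0],[-0.3,0,-0.9,0],[-0.7,0,-1.5,0],[-1.2,0,-2.2,0],[-1.8,0,-3,0],[-2.6,0,-3.7,0],[-3.6,0,-4.4,0],[-4.6,0,-4.9,0],[-5.6,0,-5.4,0],[-6.6,0,-5.8,0],[-7.6,0,-6.2,0],[-8.6,0,-6.8,0],[-9.2,0,-7.4,0],[-9.2,0,-8,0],[-9.2,0,-8,0],[-9.2,0,-8,0]])

```text
clock: 39.3
ee_pos: [0.4656, 0.2576, 0.1059]
orientation: [1.537, 2.74, 0.0]
force: [0.5, -0.0, -6.2]
width: 0.515
grip_force: 21.6
```

```bash
python3 - <<'E'
from h import *
print(ctrl.sense()["force"],ctrl.sense()["wrist_torque"],wpose()[1])
p=optics.snapshot("wrist"); a=p["frame"][:,:,::-1]
s=optics.snapshot("side"); b=s["frame"][:,:,::-1]
c=cv2.resize(b[120:270,280:440],(480,450),interpolation=cv2.INTER_CUBIC)
cv2.imwrite("pics/m1.png",np.hstack([cv2.resize(a[120:480,190:430],(300,450)),c]))
E
```

```text
[ 0.48449395 -0.01784384 -6.20306989] [0.16377801 0.08112937 0.02512179] [0.4656488  0.25763307 0.10587181]
```

View pics/m1.png

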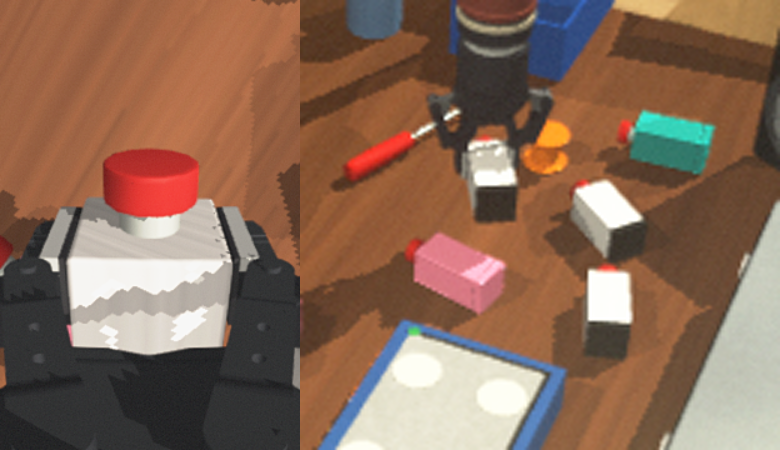

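The weight was picked up, but it still hangs nearly level. In the left half its knob and end face are seen edge-on at (150,190), and the right half shows the bar horizontal. Pad friction is holding it, so I'll lower it and ease the grip by opening width.

>>> carry_out(series=[[0,0,1,0],[0,0,2.2,0],[0,0,3.4,0],[0,0,4.3,0],[0,0,4.6,0],[0,0,4.6,0]])

```text
clock: 40.0
ee_pos: [0.4653, 0.2573, 0.0589]
orientation: [-1.537, -2.739, 0.001]
force: [-0.4, 1.6, -6.2]
width: 0.512
grip_force: 21.6
```

>>> carry_out(series=[[0,0,0,0],[0,0,0,0],[0,0,0,0]], grip=0.5)

```text
clock: 40.3
ee_pos: [0.466, 0.2573, 0.0602]
orientation: [1.537, 2.739, 0.0]
force: [0.9, 0.7, -5.5]
width: 0.514
grip_force: 21.6
```

>>> carry_out(series=[[0,0,0,0],[0,0,0,0]], grip=0.51)

```text
clock: 40.5
ee_pos: [0.466, 0.2573, 0.06]
orientation: [1.537, 2.739, 0.0]
force: [0.2, 0.9, -5.3]
width: 0.517
grip_force: 21.7
```

```bash
python3 - <<'E'
from h import *
for i in range(4):
    s=ctrl.sense(); print(s["force"].round(2),s["wrist_torque"].round(3),s["ee_pos"].round(4),s["width"],s["grip_force"]); optics.snapshot("wrist")
E
```

```text
[ 0.22  0.93 -5.26] [0.331 0.046 0.047] [0.466  0.2573 0.06  ] 0.5165914723760011 21.697480380535126
[ 0.01  0.84 -4.85] [0.266 0.035 0.039] [0.466  0.2573 0.06  ] 0.5128576792944577 21.7117041349411
[ 1.12  1.48 -5.13] [ 0.358 -0.028  0.052] [0.4659 0.2573 0.0599] 0.511489066019471 21.72656089067459
[ 0.02  1.04 -5.75] [0.276 0.01  0.051] [0.4659 0.2573 0.0599] 0.5135845628133822 21.723712384700775
```

>>> carry_out(series=[[0,0,0,0],[0,0,0,0]], grip=0.52)

```text
clock: 40.9
ee_pos: [0.4664, 0.2573, 0.0605]
orientation: [1.537, 2.738, 0.001]
force: [0.5, -0.3, -0.7]
width: 0.518
grip_force: 0.0
```

>>> carry_out(series=[[0,0,0,0]], grip=0.525)

```text
clock: 41.0
ee_pos: [0.4662, 0.2573, 0.0603]
orientation: [1.537, 2.739, 0.001]
force: [0.8, -0.5, 0.7]
width: 0.525
grip_force: 0.0
```

```bash
python3 - <<'E'
from h import *
for i in range(2):
    s=ctrl.sense(); print(s["force"].round(2),s["wrist_torque"].round(3),s["ee_pos"].round(4),s["width"],s["grip_force"]); p=optics.snapshot("wrist")
a=p["frame"][:,:,::-1]; cv2.imwrite("pics/w9.png",a)
hsv=cv2.cvtColor(a,cv2.COLOR_BGR2HSV); k=cv2.inRange(hsv,(0,150,100),(8,255,255)); k[:, :220]=0;k[:,400:]=0; n,l,s,c=cv2.connectedComponentsWithStats(k); i=1+np.argmax(s[1:,4]); print(c[i],s[i])
E
```

```text
[ 0.76 -0.45  0.66] [-0.008 -0.032  0.   ] [0.4662 0.2573 0.0603] 0.5252062210442477 0.0
[ 0.25  0.41 -0.4 ] [0.026 0.021 0.003] [0.4661 0.2573 0.0602] 0.5277155365253131 0.0
[308.63756033 237.61298815] [ 278  217   63   42 2279]
```

The grip let go fully at 0.52, so the bar lies flat under the fingers. I'll grip the round knob tip instead: less contact area, a longer lever, and it should swing freely.

>>> carry_out(series=[[0,0,0,0],[0,0,0,0],[0,0,-2,0],[0,0,-5,0],[0,0,-9,0],[0,0,-13,0],[0,0,-16,0],[0,0,-18,0],[0,0,-18,0],[0,0,-18,0]], grip=0.75)

```text
clock: 42.1
ee_pos: [0.4659, 0.2573, 0.2395]
orientation: [1.537, 2.739, 0.0]
force: [-0.1, -0.0, -1.2]
width: 0.752
grip_force: 0.0
```

```bash
cat >>h.py <<'E'
def knobs(f,p,Rt,t):
    hsv=cv2.cvtColor(f,cv2.COLOR_BGR2HSV); k=cv2.inRange(hsv,(0,150,100),(8,255,255)); n,l,s,c=cv2.connectedComponentsWithStats(k)
    return [(c[i].round(1),s[i].tolist(),wrist2w(c[i],.026,p,Rt,t).round(4)[:2]) for i in range(1,n) if s[i,4]>150]
def look():
    Rt,t=wpose(); p=optics.snapshot("wrist"); f=np.ascontiguousarray(p["frame"][:,:,::-1])
    print("at",t.round(4))
    for c,e,a,L,w in weights(f,p,Rt,t):
        if L<.11: print("W",c,"end",e.round(4),"ax",round(a,3),"L,w",round(L,4),round(w,4))
    for k in knobs(f,p,Rt,t): print("K",*k)
    return f
E
python3 - <<'E'
from h import *
cv2.imwrite("pics/w10.png",look())
E
```

```text
at [0.4659 0.2573 0.2395]
W [458. 229.] end [0.563  0.3415] ax 2.451 L,w 0.0794 0.0431
W [310. 241.] end [0.4563 0.2737] ax 2.12 L,w 0.0874 0.0433
K [196.7  61.7] [151, 20, 94, 84, 2669] [0.307  0.3223]
K [511.5  66.5] [499, 53, 25, 28, 445] [0.5585 0.4845]
K [438.9 173.3] [424, 164, 31, 21, 465] [0.5515 0.3502]
K [309.  182.1] [294, 174, 31, 17, 481] [0.4532 0.278 ]
K [223.3 259.1] [211, 246, 26, 28, 372] [0.4208 0.1716]
K [104.7 313.8] [94, 304, 23, 21, 373] [0.3292 0.0354]
```

```bash
python3 - <<'E'
from h import *
to([.4475,.2886,.035],2.115-np.pi/2)
E
```

```text
at [0.4655 0.2572 0.2386] shift [ 3.61  0.13 20.36] turn 0.0037260489385899653 q6 1.28
```

>>> carry_out(series=[[1,0,3,0],[3,0.1,7,0],[3.6,0.1,11,0],[3.6,0.1,14.5,0],[3.6,0.1,17,0],[3.6,0.1,19,0],[3.6,0.1,20,0],[3.6,0.1,20.4,0],[3.6,0.1,20.4,0],[3.6,0.1,20.4,0]])

```text
clock: 43.15
ee_pos: [0.4485, 0.2887, 0.0367]
orientation: [1.537, 2.739, 0.001]
force: [0.9, -0.0, -0.3]
width: 0.748
grip_force: 0.0
```

>>> carry_out(series=[[0,0,0,0],[0,0,0,0],[0,0,0,0],[0,0,0,0],[0,0,0,0],[0,0,0,0],[0,0,0,0]], grip=0, newtons=22)

```text
clock: 43.85
ee_pos: [0.4483, 0.2887, 0.0365]
orientation: [1.537, 2.739, 0.001]
force: [-1.6, -0.4, 6.0]
width: 0.305
grip_force: 21.4
```

>>> carry_out(series=[[0,0,-0.5,0],[0,0,-1.2,0],[0,0,-2,0],[0,0,-2.8,0],[0,0,-3.6,0],[0,0,-4.4,0],[0,0,-5.2,0],[0,0,-6,0],[0,0,-6.8,0],[0,0,-7.6,0],[0,0,-8.4,0],[0,0,-9.2,0],[0,0,-10,0],[0,0,-10.8,0],[0,0,-11.6,0],[0,0,-12,0],[0,0,-12,0],[0,0,-12,0]])

```text
clock: 45.65
ee_pos: [0.4477, 0.2886, 0.1555]
orientation: [-1.537, -2.739, 0.0]
force: [-0.3, -0.0, -5.7]
width: 0.308
grip_force: 22.0
```

```bash
python3 - <<'E'
from h import *
for i in range(3):
    s=ctrl.sense(); print(s["force"].round(2),s["wrist_torque"].round(3),s["ee_pos"].round(4),s["width"],s["grip_force"]); optics.snapshot("wrist")
a=look(); b=optics.snapshot("side")["frame"][:,:,::-1]; cv2.imwrite("pics/w11.png",a)
c=cv2.resize(b[120:270,280:440],(480,450),interpolation=cv2.INTER_CUBIC)
cv2.imwrite("pics/m2.png",np.hstack([cv2.resize(a[120:480,190:430],(300,450)),c]))
E
```

```text
[-0.31 -0.01 -5.73] [ 0.001  0.01  -0.009] [0.4477 0.2886 0.1555] 0.3078172151730292 22.012532651424408
[ 0.27  0.2  -6.62] [-0.111 -0.111 -0.018] [0.4476 0.2885 0.1554] 0.30653834377891515 22.006484270095825
[ 0.55 -0.53 -6.36] [-0.03  -0.018  0.033] [0.4476 0.2884 0.1553] 0.3049401855623504 22.00116366147995
at [0.4476 0.2884 0.1553]
W [309. 253.] end [0.4818 0.2932] ax 0.506 L,w 0.0631 0.0543
W [490. 302.] end [0.5623 0.3419] ax 2.45 L,w 0.0798 0.0434
K [164.3  89.8] [108, 35, 117, 110, 4458] [0.3083 0.3244]
K [562.   97.4] [546, 81, 32, 34, 702] [0.5577 0.4846]
K [470.8 234.2] [453, 221, 37, 28, 818] [0.5505 0.3505]
K [308.8 308.9] [278, 276, 63, 66, 3262] [0.478  0.2379]
K [208.3 330.3] [196, 319, 25, 24, 331] [0.4208 0.1786]
K [ 76.4 379.9] [65, 370, 26, 23, 396] [0.3282 0.0383]
```

The wrist torque is near zero and the knob appears round from above, so the weight hangs upright. Now I'll find its axis offset from the TCP.

```bash
cat >>h.py <<'E'
from scipy.optimize import least_squares
def knoboff(bb):
    Rt,t=wpose(); p=optics.snapshot("wrist"); a=np.linspace(0,2*np.pi,90)
    def box(v):
        pts=[[v[0]+.014*np.cos(x),v[1]+.014*np.sin(x),v[2]+h] for x in a for h in(0,.014)]
        px=np.array([w2wrist(Rt@q+t,p,Rt,t) for q in pts]); return np.r_[px.min(0),px.max(0)]
    m=np.array([bb[0],bb[1],bb[0]+bb[2]-1,bb[1]+bb[3]-1]); 
    r=least_squares(lambda v:box(v)-m,[-.005,0,.005],diff_step=1e-4); print("knob axis in tool",r.x.round(4),r.fun.round(1))
E
python3 - <<'E'
from h import *
knoboff([278,276,63,66])
M,t=np.array([[1,-.0173],[.0173,1]]),np.array([.55947,-.0966])
for q in [(.045,.065),(.045,-.065),(-.045,.065),(-.045,-.065)]: print(q,M@q+t)
E
```

```text
knob axis in tool [-0.011  -0.0002  0.0301] [ 0.3 -0.3 -0.3  0.3]
(0.045, 0.065) [ 0.6033455 -0.0308215]
(0.045, -0.065) [ 0.6055945 -0.1608215]
(-0.045, 0.065) [ 0.5133455 -0.0323785]
(-0.045, -0.065) [ 0.5155945 -0.1623785]
```

View pics/m2.png

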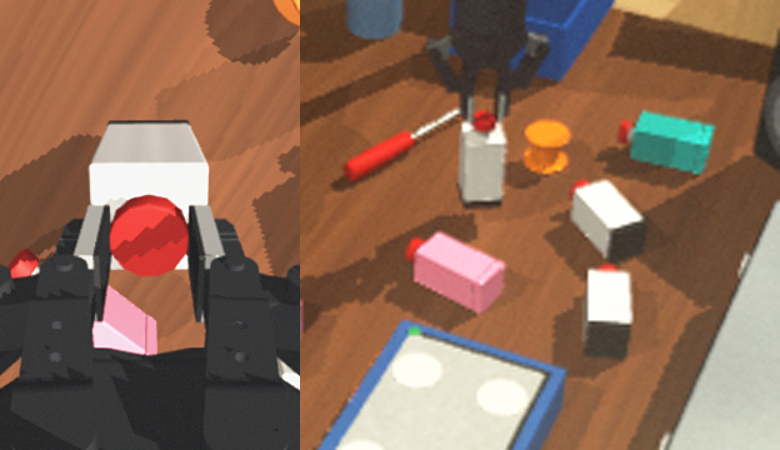

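```bash
python3 - <<'E'
from h import *
s=optics.snapshot("side"); Rt,t=wpose()
cy=lambda P:cv2.projectPoints(np.array(P,float),s["rvec"],s["tvec"],s["K"],None)[0][:,0]
for dx in(-.005,-.009):
  for kt in (.0105,.018,.024):
    b=lambda x,y,z:(Rt@[dx+x,y,kt+z]+t)
    F=cy([b(x,y,.11) for x in(-.022,.022) for y in(-.022,.022)]); T=cy([b(x,y,.02) for x in(-.022,.022) for y in(-.022,.022)]); K=cy([b(0,0,0)])
    g=lambda q:((q-[280,120])*3+[300,0]).round(0).tolist()
    print(dx,kt,"foot",g(F),"barTop",g(T),"knob",g(K))
E
```

```text
-0.005 0.0105 foot [[462.0, 206.0], [500.0, 203.0], [457.0, 182.0], [494.0, 180.0]] barTop [[465.0, 142.0], [505.0, 139.0], [460.0, 119.0], [498.0, 116.0]] knob [[483.0, 114.0]]
-0.005 0.018 foot [[462.0, 211.0], [500.0, 209.0], [456.0, 188.0], [493.0, 185.0]] barTop [[465.0, 147.0], [504.0, 145.0], [459.0, 124.0], [498.0, 122.0]] knob [[483.0, 120.0]]
-0.005 0.024 foot [[462.0, 215.0], [499.0, 213.0], [456.0, 192.0], [493.0, 189.0]] barTop [[465.0, 152.0], [504.0, 149.0], [459.0, 129.0], [498.0, 126.0]] knob [[482.0, 124.0]]
-0.009 0.0105 foot [[463.0, 208.0], [500.0, 206.0], [457.0, 185.0], [494.0, 182.0]] barTop [[466.0, 144.0], [505.0, 142.0], [460.0, 121.0], [499.0, 119.0]] knob [[484.0, 116.0]]
-0.009 0.018 foot [[462.0, 213.0], [500.0, 211.0], [457.0, 190.0], [494.0, 187.0]] barTop [[466.0, 149.0], [505.0, 147.0], [460.0, 126.0], [498.0, 124.0]] knob [[483.0, 122.0]]
-0.009 0.024 foot [[462.0, 217.0], [500.0, 215.0], [457.0, 194.0], [494.0, 191.0]] barTop [[465.0, 154.0], [505.0, 151.0], [460.0, 131.0], [498.0, 128.0]] knob [[483.0, 126.0]]
```

Geometry and the side view agree: the knob top is about 10 mm ahead of the TCP, offset a few mm along tool x. I'll carry it over the far-left pad.

>>> carry_out(series=[[0,0,-1,0],[0,0,-2.5,0],[-0.5,0,-4.5,0],[-1.8,-0.2,-6,-0.05],[-3.8,-0.4,-7,-0.13],[-6.2,-0.6,-7,-0.21],[-8.7,-0.9,-7,-0.3],[-11.2,-1.1,-7,-0.4],[-13.7,-1.4,-7,-0.5],[-16.2,-1.6,-7,-0.6],[-18.7,-1.9,-7,-0.7],[-21.2,-2.1,-7,-0.8],[-23.7,-2.4,-7,-0.9],[-26.2,-2.6,-7,-0.98],[-28.7,-2.9,-7,-1.04],[-31,-3.1,-7,-1.04],[-33,-3.3,-7,-1.04],[-34.4,-3.5,-7,-1.04],[-35.2,-3.56,-7,-1.04],[-35.2,-3.56,-7,-1.04]], newtons=40)

```text
clock: 48.0
ee_pos: [0.6011, -0.031, 0.2259]
orientation: [0.026, -3.141, 0.0]
force: [-0.1, -0.3, -6.3]
width: 0.29
grip_force: 39.8
```

```bash
python3 - <<'E'
from h import *
to([.6003,-.0309,.18],1.588)
Rt,t=wpose(); p=optics.snapshot("wrist"); f=np.ascontiguousarray(p["frame"][:,:,::-1]); k=[x for x in knobs(f,p,Rt,t) if x[1][4]>1500 and abs(x[0][0]-309)<40]; print(k,ctrl.sense()["force"])
cv2.imwrite("pics/w12.png",f)
E
```

```text
at [ 0.6011 -0.031   0.2259] shift [0.08 0.01 4.59] turn -0.0009167239262397597 q6 -0.28
[(array([308.5, 310.8]), [279, 278, 60, 64, 2876], array([ 0.6982, -0.0307]))] [-1.21571975  0.25289258 -5.28288009]
```

>>> carry_out(series=[[0.08,0,1,0],[0.08,0,2.2,0],[0.08,0,3.2,0],[0.08,0,4,0],[0.08,0,4.3,0],[0.08,0,4.3,0]])

```text
clock: 48.65
ee_pos: [0.6001, -0.0303, 0.1829]
orientation: [-0.027, 3.141, -0.0]
force: [-0.2, 1.4, -4.6]
width: 0.291
grip_force: 39.9
```

>>> carry_out(series=[[0,0,0.2,0],[0,0,0.4,0],[0,0,0.4,0]])

```text
clock: 48.95
ee_pos: [0.6023, -0.0305, 0.1822]
orientation: [-0.027, 3.135, -0.001]
force: [2.1, 2.5, 10.6]
width: 0.293
grip_force: 41.7
```

>>> carry_out(series=[[0,0,0.15,0],[0,0,0.3,0],[0,0,0.3,0]])

```text
clock: 49.25
ee_pos: [0.6034, -0.0304, 0.1818]
orientation: [-0.028, 3.131, -0.002]
force: [1.5, 5.2, 23.3]
width: 0.291
grip_force: 43.2
```

>>> carry_out(series=[[0,0,-0.3,0],[0,0,-0.55,0],[0,0,-0.55,0]])

```text
clock: 49.55
ee_pos: [0.6008, -0.0305, 0.1825]
orientation: [-0.027, 3.139, -0.001]
force: [1.7, 1.8, 7.3]
width: 0.289
grip_force: 41.3
```

>>> carry_out(series=[[0,0,0,0],[0,0,0,0],[0,0,0,0],[0,0,0,0],[0,0,0,0],[0,0,0,0],[0,0,0,0]], grip=1)

```text
clock: 50.25
ee_pos: [0.6, -0.0305, 0.1813]
orientation: [-0.027, 3.141, -0.0]
force: [-0.4, -0.8, 1.0]
width: 0.997
grip_force: 0.0
```

```bash
python3 - <<'E'
from h import *
to([.60335,-.0308,.16],1.588)
Rt,t=wpose(); p=optics.snapshot("wrist"); f=np.ascontiguousarray(p["frame"][:,:,::-1]); k=[x for x in knobs(f,p,Rt,t) if x[1][4]>1500 and abs(x[0][0]-309)<40]; print(k,ctrl.sense()["force"])
s=optics.snapshot("side"); h=cv2.cvtColor(np.ascontiguousarray(s["frame"][:,:,::-1]),cv2.COLOR_BGR2HSV)
m=cv2.inRange(h,(0,150,90),(8,255,255)); n,l,st,c=cv2.connectedComponentsWithStats(m); print([(st[i].tolist(),c[i].round(1)) for i in range(1,n) if 15<st[i,4]<400 and 290<c[i][0]<420])
print(cv2.projectPoints(np.array([[.6033,-.0308,.158],[.6033,-.0308,.165]]),s["rvec"],s["tvec"],s["K"],None)[0][:,0])
E
```

```text
at [ 0.6    -0.0305  0.1813] shift [-0.33 -0.04  2.13] turn -6.110614030685468e-05 q6 -0.29
[(array([309.5, 317.1]), [278, 284, 64, 65, 3228], array([ 0.6796, -0.0295]))] [ 0.10923025  1.06728742 -0.14048733]
[([351, 37, 9, 4, 20], array([355.2,  38.2])), ([361, 39, 12, 6, 22], array([366.8,  41.4])), ([291, 46, 11, 16, 43], array([296.6,  54. ])), ([303, 54, 9, 7, 20], array([307.2,  56.7])), ([385, 160, 6, 8, 28], array([387.4, 163.4])), ([294, 164, 25, 17, 191], array([305.5, 171.6])), ([315, 199, 7, 9, 33], array([317.1, 202.4])), ([347, 222, 10, 9, 65], array([351.1, 225.9]))]
[[348.881804   227.30908908]
 [349.04089433 225.45801226]]
```

The weight stands on the pad: the side view puts its knob at (351,226), against (349,227) expected. Now I'll turn 90°, lower, and close on the bar to centre it.

>>> carry_out(series=[[-0.1,0,0,0.14],[-0.2,0,0,0.28],[-0.33,-0.04,0,0.42],[-0.33,-0.04,0,0.56],[-0.33,-0.04,0,0.7],[-0.33,-0.04,0,0.84],[-0.33,-0.04,0,0.98],[-0.33,-0.04,0,1.12],[-0.33,-0.04,0,1.26],[-0.33,-0.04,0,1.4],[-0.33,-0.04,0,1.52],[-0.33,-0.04,0.5,1.57],[-0.33,-0.04,2,1.57],[-0.33,-0.04,3.5,1.57],[-0.33,-0.04,4.7,1.57],[-0.33,-0.04,4.7,1.57],[-0.33,-0.04,4.7,1.57]])

```text
clock: 52.05
ee_pos: [0.603, -0.0307, 0.1338]
orientation: [-2.2, -2.241, 0.001]
force: [-1.0, -0.4, 0.5]
width: 0.998
grip_force: 0.0
```

```bash
python3 - <<'E'
from h import *
to([.60335,-.0308,.133],.0173)
print(ctrl.sense()["force"])
E
```

```text
at [ 0.603  -0.0307  0.1338] shift [-0.01  0.03  0.08] turn 0.0011736974232936515 q6 1.29
[-1.03765569 -0.35800627  0.53228718]
```

>>> carry_out(series=[[0,0.03,0,0],[0,0.03,0,0],[0,0.03,0,0],[0,0.03,0,0],[0,0.03,0,0],[0,0.03,0,0]], grip=0.45, newtons=20)

```text
clock: 52.65
ee_pos: [0.6043, -0.0309, 0.1351]
orientation: [2.2, 2.24, 0.001]
force: [2.7, -0.2, 4.6]
width: 0.514
grip_force: 26.6
```

>>> carry_out(series=[[0,0,0,0],[0,0,0,0],[0,0,0,0],[0,0,0,0],[0,0,-1,0],[0,0,-3,0],[0,0,-6,0],[0,0,-10,0],[0,0,-14,0],[0,0,-16,0],[0,0,-16,0],[0,0,-16,0]], grip=1)

```text
clock: 53.85
ee_pos: [0.6038, -0.0308, 0.2947]
orientation: [2.201, 2.241, 0.0]
force: [-0.3, 0.2, 0.0]
width: 0.999
grip_force: 0.0
```

```bash
python3 - <<'E'
from h import *
look(); to([.60,.22,.30],.35)
s=optics.snapshot("side"); h=cv2.cvtColor(np.ascontiguousarray(s["frame"][:,:,::-1]),cv2.COLOR_BGR2HSV)
m=cv2.inRange(h,(0,150,90),(8,255,255)); n,l,st,c=cv2.connectedComponentsWithStats(m); print([(st[i].tolist(),c[i].round(1)) for i in range(1,n) if 15<st[i,4]<400 and 290<c[i][0]<420 and c[i][1]>100])
E
```

```text
at [ 0.6038 -0.0308  0.2947]
W [358.  22.] end [0.6406 0.1835] ax 1.909 L,w 0.0563 0.043
K [143.8  21.5] [138, 11, 15, 24, 228] [0.4182 0.1706]
K [ 79.3 146.1] [69, 139, 22, 17, 228] [0.3313 0.033 ]
K [312.3 231.1] [294, 212, 37, 39, 1140] [ 0.6086 -0.0676]
at [ 0.6034 -0.0307  0.2936] shift [25.07  0.11 -0.64] turn -0.33201572813882874 q6 1.29
[([385, 160, 6, 8, 31], array([387.4, 163.3])), ([294, 163, 25, 18, 193], array([305.5, 171.6])), ([315, 199, 7, 9, 32], array([317.1, 202.2])), ([346, 222, 10, 9, 72], array([350.7, 225.9]))]
```

>>> carry_out(series=[[1,0.1,0,-0.05],[3,0.4,0,-0.12],[6,0.9,0,-0.2],[9,1.3,0,-0.27],[12,1.8,0.5,-0.327],[15,2.2,1.5,-0.327],[18,2.7,3,-0.327],[20.5,3.1,4.4,-0.327],[22,3.3,5.2,-0.327],[22.5,3.35,5.4,-0.327],[22.5,3.35,5.4,-0.327],[22.5,3.35,5.4,-0.327]], grip=0.75)

```text
clock: 55.15
ee_pos: [0.6333, 0.1938, 0.2409]
orientation: [1.808, 2.569, 0.0]
force: [0.2, 0.2, -0.5]
width: 0.753
grip_force: 0.0
```

```bash
python3 - <<'E'
from h import *
cv2.imwrite("pics/w13.png",look())
E
```

```text
at [0.6333 0.1938 0.2409]
W [314.  64.] end [0.5607 0.3442] ax 2.449 L,w 0.0837 0.0434
W [313. 238.] end [0.6298 0.2133] ax 1.919 L,w 0.0867 0.0433
K [52.  20.5] [33, 0, 44, 46, 895] [0.3048 0.3013]
K [282.2  18. ] [268, 7, 32, 27, 389] [0.5518 0.3512]
K [ 99.7 161.3] [91, 149, 21, 29, 316] [0.419  0.1713]
K [312.7 180. ] [297, 172, 32, 17, 485] [0.628  0.2194]
K [ 26.2 253.4] [16, 246, 21, 16, 291] [0.3319 0.0345]
```

```bash
python3 - <<'E'
from h import *
to([.6239,.2296,.0365],1.919-np.pi/2)
E
```

```text
at [0.6335 0.1937 0.2411] shift [ 3.72  0.29 20.46] turn -0.004331925466508402 q6 1.33
```

>>> carry_out(series=[[1,0.1,3,0],[3,0.25,7,0],[3.7,0.28,11,0],[3.7,0.28,14.5,0],[3.7,0.28,17,0],[3.7,0.28,19,0],[3.7,0.28,20,0],[3.7,0.28,20.45,0],[3.7,0.28,20.45,0],[3.7,0.28,20.45,0]])

```text
clock: 56.2
ee_pos: [0.6242, 0.2305, 0.0373]
orientation: [1.807, 2.568, 0.002]
force: [-0.2, 0.3, -0.2]
width: 0.751
grip_force: 0.0
```

>>> carry_out(series=[[0,0,0,0],[0,0,0,0],[0,0,0,0],[0,0,0,0],[0,0,0,0],[0,0,0,0],[0,0,0,0]], grip=0, newtons=22)

```text
clock: 56.9
ee_pos: [0.6237, 0.2307, 0.0365]
orientation: [1.807, 2.569, 0.001]
force: [-0.0, 0.2, 5.3]
width: 0.311
grip_force: 21.5
```

>>> carry_out(series=[[0,0,-0.5,0],[0,0,-1.2,0],[0,0,-2,0],[0,0,-2.8,0],[0,0,-3.6,0],[0,0,-4.4,0],[0,0,-5.2,0],[0,0,-6,0],[0,0,-6.8,0],[0,0,-7.6,0],[0,0,-8.4,0],[0,0,-9.2,0],[0,0,-10,0],[0,0,-10.8,0],[0,0,-11.6,0],[0,0,-12,0],[0,0,-12,0],[0,0,-12,0]])

```text
clock: 58.7
ee_pos: [0.6232, 0.2305, 0.1555]
orientation: [-1.807, -2.57, 0.0]
force: [-1.1, 0.6, -3.9]
width: 0.308
grip_force: 23.7
```

```bash
python3 - <<'E'
from h import *
for i in range(3):
    s=ctrl.sense(); print(s["force"].round(2),s["wrist_torque"].round(3),s["ee_pos"].round(4),s["width"]); optics.snapshot("wrist")
look()
to([.6026,-.1609,.225],1.588)
E
```

```text
[-1.08  0.59 -3.95] [0.109 0.078 0.04 ] [0.6232 0.2305 0.1555] 0.3081576620325447
[ 0.5   0.13 -3.48] [0.159 0.072 0.015] [0.623  0.2305 0.1552] 0.3055611775686955
[-0.17 -0.61 -3.27] [ 0.003  0.061 -0.001] [0.6229 0.2305 0.1552] 0.3051748142942449
at [0.6229 0.2305 0.1552]
W [313.  99.] end [0.5606 0.3445] ax 2.449 L,w 0.0837 0.0432
W [309. 278.] end [0.6635 0.2097] ax 0.34 L,w 0.0624 0.0314
K [10.7 19.1] [0, 0, 32, 56, 818] [0.3186 0.3243]
K [270.1  33.5] [251, 19, 43, 35, 701] [0.5521 0.3514]
K [ 52.2 217.2] [42, 202, 27, 35, 437] [0.4195 0.1726]
K [308.6 319.5] [277, 287, 64, 64, 3143] [0.6456 0.1663]
at [0.623  0.2305 0.1552] shift [-36.14 -15.16  -6.97] turn -1.242996468522148 q6 1.38
```

```bash
python3 - <<'E'
from h import *
s=optics.snapshot("side"); f=np.ascontiguousarray(s["frame"][:,:,::-1]); cv2.imwrite("pics/s14.png",f); Rt,t=wpose()
cy=lambda P:cv2.projectPoints(np.array(P,float),s["rvec"],s["tvec"],s["K"],None)[0][:,0]
dk,kt=-.005,.0105
for th in (90,75,60):
    a=np.radians(th); ax=np.array([np.cos(a),0,-np.sin(a)]); up=np.array([np.sin(a),0,np.cos(a)])  # tool coords: axis foot->knob
    piv=np.array([dk,0,.0145]); b=lambda x,y,z:Rt@(piv+ax*(x-.051)+np.array([0,1,0])*y+up*z)+t
    H=cy([b(x,y,z) for x in(-.045,.035) for y in(-.022,.022) for z in(-.022,.022)]); Fo=cy([b(-.055,y,z) for y in(-.022,.022) for z in(-.022,.022)])
    print(th,"bar bbox",H.min(0).round(),H.max(0).round(),"foot",Fo.min(0).round(),Fo.max(0).round())
x0,y0=int(H[:,0].min())-15,int(H[:,1].min())-25
c=f[y0:y0+75,x0:x0+65]; h=cv2.cvtColor(c,cv2.COLOR_BGR2HSV); print("origin",x0,y0)
for r in range(0,75,2): print(''.join('K' if v<55 else ('R' if (hh<9 or hh>172) and ss>170 and v>120 else ('W' if ss<60 and v>110 else '.')) for hh,ss,v in h[r]))
E
```

```text
90 bar bbox [375. 182.] [392. 211.] foot [375. 204.] [388. 213.]
75 bar bbox [375. 184.] [392. 214.] foot [375. 210.] [389. 217.]
60 bar bbox [375. 186.] [392. 215.] foot [375. 214.] [390. 218.]
origin 360 161
...........................K.....K..KK.........K..K......W.......
.....................K......K...KKKKK............................
..........................................KK...K.........W.......
..........................RRR...........KK.......................
.....................K.................KK........................
..................K..................K...........................
.................................................................
.....................WW..........................................
....................WW..........W................................
....................WW.........WW................................
...........RRRR.....WWW.RRR....WW................................
..........R.WWWWWWWWW.RRRRRRRR.W.................................
..........RWWWWWWWWWW.RRRRRRRR...................................
...........WWWWWWWWWWWW......WWW
[... 917 characters left out ...]
........................................
.................................................................
................................................................W
...............................................................WW
...............................................................WW
..............................................................WWW
.............................................................WWWW
W...........................................................WWWWW
...........................................................WWWWWW
..........................................................WWWWWWW
.........................................................WWWWWWWW
```

The weight is nearly upright. I'll carry it high, so its foot clears the first weight, to the far-right pad.

>>> carry_out(series=[[0,0,-1.5,0],[0,0,-4,0],[0,0,-7.5,0],[0,0,-11,0],[-0.5,-0.2,-14,0],[-1.8,-0.8,-16,-0.05],[-4,-1.7,-16,-0.13],[-6.8,-2.9,-16,-0.22],[-9.6,-4.1,-16,-0.32],[-12.4,-5.3,-16,-0.42],[-15.2,-6.5,-16,-0.52],[-18,-7.7,-16,-0.62],[-20.8,-8.9,-16,-0.72],[-23.6,-10.1,-16,-0.82],[-26.4,-11.3,-16,-0.92],[-29.2,-12.5,-16,-1.02],[-31.8,-13.6,-16,-1.12],[-34,-14.6,-16,-1.2],[-35.4,-15.2,-16,-1.243],[-36.04,-15.44,-16,-1.243]], newtons=35)

```text
clock: 60.95
ee_pos: [0.5996, -0.1623, 0.3168]
orientation: [-0.025, 3.141, -0.001]
force: [-0.3, -0.0, -3.6]
width: 0.303
grip_force: 35.4
```

```bash
python3 - <<'E'
from h import *
s=ctrl.sense(); print(s["force"],s["wrist_torque"],s["width"])
to([.5996,-.1609,.187],1.588)
look()
E
```

```text
[-0.26218954 -0.04245979 -3.63167821] [-0.00030176  0.12511191  0.03907063] 0.3026199917658703
at [ 0.5996 -0.1623  0.3168] shift [ 0.    0.15 12.98] turn -0.001022201864236294 q6 -0.49
at [ 0.5996 -0.1623  0.3168]
W [134.  92.] end [ 0.445  -0.3445] ax 2.671 L,w 0.0812 0.0233
W [456. 226.] end [0.662  0.0148] ax 0.016 L,w 0.0581 0.0575
W [310. 279.] end [ 0.7026 -0.1087] ax 1.587 L,w 0.1058 0.0483
K [625.7  15.3] [607, 0, 33, 37, 467] [0.3033 0.2963]
K [567.7  70. ] [557, 64, 21, 16, 178] [0.4193 0.1678]
K [468.5 235.2] [453, 220, 33, 32, 804] [0.6439 0.0329]
K [308.8 319.8] [278, 287, 63, 64, 3086] [ 0.7575 -0.161 ]
```

```bash
python3 - <<'E'
from h import *
T=[]
for i in range(8): 
    s=ctrl.sense(); T.append(np.r_[s["force"],s["wrist_torque"]]); p=optics.snapshot("side" if i%2 else "wrist")
    if i%2==0: w=p["frame"][:,:,::-1]
print(np.mean(T,0).round(3),np.std(T,0).round(3))
b=p["frame"][:,:,::-1]; Rt,t=wpose(); c=cv2.projectPoints(t[None]-[0,0,.06],p["rvec"],p["tvec"],p["K"],None)[0].ravel().astype(int); print(c)
c=b[c[1]-45:c[1]+45,c[0]-48:c[0]+48]
cv2.imwrite("pics/m3.png",np.hstack([cv2.resize(w[120:480,190:430],(300,450)),cv2.resize(c,(480,450),interpolation=cv2.INTER_CUBIC)]))
E
```

```text
[ 0.011 -0.145 -3.663  0.006  0.091  0.011] [0.717 0.409 0.402 0.031 0.032 0.034]
[330 230]
```

View pics/m3.png

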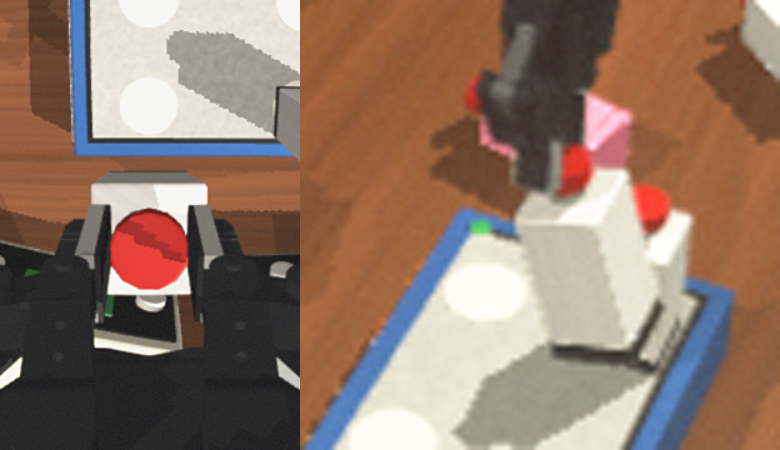

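The last picture shows the weight hanging about 20° off vertical, foot swung to the far side, held by pad friction. I'll touch its near foot edge down short of the pad and drag the knob forward over it to bring it upright.

>>> carry_out(series=[[0.5,0.05,1,0],[1.5,0.1,3,0],[2.7,0.15,5.5,0],[3.46,0.2,8,0],[3.46,0.2,10.5,0],[3.46,0.2,12,0],[3.46,0.2,12.7,0],[3.46,0.2,12.7,0],[3.46,0.2,12.7,0]])

```text
clock: 62.3
ee_pos: [0.5657, -0.1596, 0.19]
orientation: [-0.027, 3.14, -0.001]
force: [-0.6, -0.6, -4.1]
width: 0.296
grip_force: 35.3
```

>>> carry_out(series=[[0,0,0.15,0],[0,0,0.3,0],[0,0,0.3,0]])

```text
clock: 62.6
ee_pos: [0.5653, -0.1595, 0.186]
orientation: [-0.027, 3.141, -0.0]
force: [-0.8, 0.5, -3.4]
width: 0.296
grip_force: 35.4
```

>>> carry_out(series=[[0,0,0.15,0],[0,0,0.3,0],[0,0,0.3,0]])

```text
clock: 62.9
ee_pos: [0.565, -0.1594, 0.1825]
orientation: [0.027, -3.141, -0.0]
force: [0.7, 1.6, -4.7]
width: 0.302
grip_force: 35.4
```

>>> carry_out(series=[[0,0,0.1,0],[0,0,0.2,0],[0,0,0.2,0]])

```text
clock: 63.2
ee_pos: [0.5657, -0.1596, 0.1818]
orientation: [-0.027, 3.14, -0.001]
force: [-0.3, 0.1, 4.1]
width: 0.304
grip_force: 36.1
```

>>> carry_out(series=[[-0.3,-0.02,0,0],[-0.6,-0.04,-0.03,0],[-0.9,-0.06,-0.05,0],[-1.2,-0.07,-0.07,0],[-1.5,-0.08,-0.08,0],[-1.8,-0.1,-0.08,0],[-2.1,-0.1,-0.08,0],[-2.4,-0.12,-0.06,0],[-2.7,-0.13,-0.04,0],[-3,-0.13,-0.01,0],[-3.3,-0.13,0.03,0],[-3.5,-0.13,0.07,0],[-3.7,-0.13,0.1,0],[-3.7,-0.13,0.1,0]], newtons=22)

```text
clock: 64.6
ee_pos: [0.6024, -0.1601, 0.1806]
orientation: [-0.027, 3.141, -0.001]
force: [-3.1, 1.6, 8.1]
width: 0.299
grip_force: 37.9
```

```bash
cat >>h.py <<'E'
def tilt(th_list,dk,foot):
    s=optics.snapshot("side"); f=np.ascontiguousarray(s["frame"][:,:,::-1]); return s,f
def asc(f,x0,y0,w,hh,step=2):
    h=cv2.cvtColor(np.ascontiguousarray(f[y0:y0+hh,x0:x0+w]),cv2.COLOR_BGR2HSV)
    for r in range(0,hh,step): print(''.join('K' if v<45 else ('R' if (a<9 or a>172) and ss>150 and v>110 else ('B' if 95<a<125 and ss>100 else ('W' if ss<70 and v>165 else ('g' if ss<70 else '.')))) for a,ss,v in h[r]))
E
python3 - <<'E'
from h import *
for i in range(2): s=ctrl.sense(); print(s["force"].round(2),s["wrist_torque"].round(3),s["ee_pos"],s["width"],s["grip_force"]); look()
s=optics.snapshot("side"); f=s["frame"][:,:,::-1]
P=np.array([[.6056+a*.022,-.1608+b*.022,z] for z in(.055,.145) for a in(-1,1) for b in(-1,1)]); print(cv2.projectPoints(P,s["rvec"],s["tvec"],s["K"],None)[0][:,0].round(0).tolist())
asc(f,290,205,80,80)
E
```

```text
[-3.05  1.57  8.12] [0.366 0.753 0.058] [ 0.60244364 -0.16007979  0.18058012] 0.29928313230220827 37.93407440185547
at [ 0.6024 -0.1601  0.1806]
W [540. 285.] end [0.6895 0.0529] ax 0.018 L,w 0.071 0.0709
K [232.8  71.5] [225, 63, 17, 18, 216] [ 0.4865 -0.2188]
K [558.2 304.4] [538, 277, 50, 56, 1264] [0.6771 0.0861]
K [308.9 313.8] [278, 280, 63, 66, 3266] [ 0.6786 -0.1597]
[-3.1   2.03  8.03] [0.408 0.821 0.03 ] [ 0.60235408 -0.16009159  0.18056406] 0.2986840055027027 37.9316782951355
at [ 0.6024 -0.1601  0.1806]
W [540. 285.] end [0.6894 0.0531] ax 0.019 L,w 0.071 0.0707
K [232.8  71.7] [225, 64, 17, 17, 215] [ 0.4865 -0.2188]
K [558.2 304.6] [538, 277, 50, 56, 1281] [0.6773 0.0862]
K [308.9 313.7] [278, 280, 63, 66, 3279] [ 0.6784 -0.1597]
[[319.0, 287.0], [326.0, 276.0], [334.0, 293.0], [340.0, 281.0], [320.0, 265.0], [327.0, 254.0], [335.0, 270.0], [342.0, 259.0]]
.........................RRR.ggggggggg...WWWWWWW.gggggggggg.....................
............................gggggggggggggggggggggggggg.gggg.....................
............................ggggggggggggggggggggggggggg
[... 2322 characters left out ...]
gggWWWWWWWWWWWWWWWWWWWWWWWWWWWWWggBBBBBBBB.g........
BBWWWWWWWWWWWWWWWWWWWWWWWggggggWWWWWWWWWWWWWWWWWWWWWWWWWWWWggBBBBBBBB.g.........
.WWWWWWWWWWWWWWWWWWWWWWgggggggWWWWWWWWWWWWWWWWWWWWWWWWWWWWggBBBBBBB..g..........
WWWWWWWWWWWWWWWWWWWWWWWWWgggggWWWWWWWWWWWWWWWWWWWWWWWWWWWggBBBBBBBB.g...........
WWWWWWWWWWWWWWWWWWWWWWWWWWWWWWWWWWWWWWWWWWWWWWWWWWWWWWWgggBBBBBB.B.g............
WWWWWWWWWWWWWWWWWWWWWWWWWWWWWWWWWWWWWWWWWWWWWWWWWWWWWWgg.BBBBBB...g.............
WWWWWWWWWWWWWWWWWWWWWWWWWWWWWWWWWWWWWWWWWWWWWWWWWgWWWgg.BBBBBB.B.g..............
WWWWWWWWWWWWWWWWWWWWWWWWWWWWggWWWWWWWWWWWWWWWWWWggWWgg.BBBBBB.B.g...............
WWWWWWWWWWWWWWWWWWWWWWWWWgggggWWWWWWWWWWWWWWWWWgWWWgg.BBBBBBB..g................
```

>>> carry_out(series=[[-0.2,0,0.1,0],[-0.4,0,0.2,0],[-0.4,0,0.2,0]])

```text
clock: 65.05
ee_pos: [0.6073, -0.1605, 0.1806]
orientation: [-0.027, 3.138, -0.003]
force: [-4.1, 0.9, 17.9]
width: 0.298
grip_force: 40.1
```

>>> carry_out(series=[[0,0,-0.2,0],[0,0,-0.4,0],[0,0,-0.4,0],[0,0,-0.4,0],[0,0,-0.4,0],[0,0,-0.4,0],[0,0,-0.4,0]], grip=1)

```text
clock: 65.75
ee_pos: [0.6061, -0.16, 0.1817]
orientation: [0.027, -3.141, 0.0]
force: [0.1, 1.0, -0.4]
width: 1.004
grip_force: 0.0
```

```bash
python3 - <<'E'
from h import *
s=ctrl.sense(); print(s["force"].round(2),s["wrist_torque"].round(3),s["width"]); look(); to([.6056,-.1608,.133],1.588)
s=optics.snapshot("side"); h=cv2.cvtColor(np.ascontiguousarray(s["frame"][:,:,::-1]),cv2.COLOR_BGR2HSV)
m=cv2.inRange(h,(0,150,90),(8,255,255)); n,l,st,c=cv2.connectedComponentsWithStats(m); print([(st[i].tolist(),c[i].round(1)) for i in range(1,n) if 15<st[i,4]<400 and 290<c[i][0]<420 and c[i][1]>200])
print(cv2.projectPoints(np.array([[.6033,-.0308,.158],[.6056,-.1608,.158]]),s["rvec"],s["tvec"],s["K"],None)[0][:,0])
E
```

```text
[ 0.07  0.96 -0.44] [ 0.039  0.043 -0.015] 1.0040367201581106
at [ 0.6061 -0.16    0.1817]
W [540. 278.] end [0.6867 0.0525] ax 0.02 L,w 0.0706 0.0699
K [233.1  66.6] [225, 59, 17, 17, 211] [ 0.4861 -0.2187]
K [310.5 297.2] [279, 263, 65, 68, 3345] [ 0.6672 -0.1586]
K [561.1 296.2] [538, 270, 50, 55, 1590] [0.6725 0.0883]
at [ 0.6062 -0.16    0.1817] shift [ 0.06 -0.08  4.87] turn -7.536188462164972e-07 q6 -0.48
[([315, 200, 4, 8, 24], array([316.5, 203.1])), ([346, 222, 10, 9, 68], array([350.9, 226.2])), ([330, 253, 6, 9, 44], array([332.6, 256.8]))]
[[348.881804   227.30908908]
 [331.09788571 258.53800753]]
```

It stands upright: the side view puts the knob at (333,257), with the same small offset as the first weight. Now I'll turn 90° and centre it.

>>> carry_out(series=[[0,0,0,0.14],[0,0,0,0.28],[0.06,-0.08,0,0.42],[0.06,-0.08,0,0.56],[0.06,-0.08,0,0.7],[0.06,-0.08,0,0.84],[0.06,-0.08,0,0.98],[0.06,-0.08,0,1.12],[0.06,-0.08,0,1.26],[0.06,-0.08,0,1.4],[0.06,-0.08,0,1.52],[0.06,-0.08,0.5,1.57],[0.06,-0.08,2,1.57],[0.06,-0.08,3.5,1.57],[0.06,-0.08,4.8,1.57],[0.06,-0.08,4.8,1.57],[0.06,-0.08,4.8,1.57]])

```text
clock: 67.55
ee_pos: [0.6053, -0.1606, 0.1332]
orientation: [-2.2, -2.241, 0.001]
force: [1.1, -1.0, 0.4]
width: 1.001
grip_force: 0.0
```

```bash
python3 - <<'E'
from h import *
to([.6056,-.1608,.133],.0173); print(ctrl.sense()["force"])
E
```

```text
at [ 0.6053 -0.1606  0.1332] shift [-0.02  0.03  0.02] turn 0.001179822093825278 q6 1.08
[ 1.06393133 -1.00255753  0.3708964 ]
```

>>> carry_out(series=[[0,0.03,0,0],[0,0.03,0,0],[0,0.03,0,0],[0,0.03,0,0],[0,0.03,0,0],[0,0.03,0,0]], grip=0.45, newtons=20)

```text
clock: 68.15
ee_pos: [0.606, -0.1611, 0.1345]
orientation: [2.201, 2.241, -0.0]
force: [-3.1, -0.0, 5.0]
width: 0.519
grip_force: 23.6
```

>>> carry_out(series=[[0,0,0,0],[0,0,0,0],[0,0,0,0],[0,0,0,0],[0,0,-1,0],[0,0,-3,0],[0,0,-6,0],[0,0,-10,0],[0,0,-14,0],[0,0,-16,0],[0,0,-16,0]], grip=1)

```text
clock: 69.25
ee_pos: [0.6071, -0.1614, 0.2987]
orientation: [2.197, 2.237, 0.003]
force: [-0.2, 0.5, 0.6]
width: 1.001
grip_force: 0.0
```

>>> carry_out(series=[[1,0,0,0],[3,-0.1,0,0],[6,-0.2,0,-0.06],[9.3,-0.4,0,-0.12],[12.6,-0.5,0,-0.18],[15.9,-0.7,0,-0.24],[19.2,-0.8,0,-0.3],[22.5,-1,0,-0.37],[25.8,-1.1,0,-0.44],[29.1,-1.2,0,-0.51],[32.4,-1.4,0,-0.58],[35.7,-1.5,0,-0.65],[39,-1.6,1,-0.72],[42.3,-1.8,2,-0.79],[45.2,-1.9,3.5,-0.84],[47.5,-2,4.6,-0.863],[48.8,-2.05,5.2,-0.863],[49.3,-2.08,5.3,-0.863],[49.3,-2.08,5.3,-0.863],[49.3,-2.08,5.3,-0.863]], grip=0.75)

```text
clock: 71.25
ee_pos: [0.5765, 0.3311, 0.2414]
orientation: [1.063, 2.955, 0.0]
force: [-0.4, -0.7, -0.0]
width: 0.749
grip_force: 0.0
```

```bash
python3 - <<'E'
from h import *
look()
s=optics.snapshot("side"); h=cv2.cvtColor(np.ascontiguousarray(s["frame"][:,:,::-1]),cv2.COLOR_BGR2HSV)
m=cv2.inRange(h,(0,150,90),(8,255,255)); n,l,st,c=cv2.connectedComponentsWithStats(m); print([(st[i].tolist(),c[i].round(1)) for i in range(1,n) if 15<st[i,4]<400 and 290<c[i][0]<420 and c[i][1]>200])
E
```

```text
at [0.5765 0.3311 0.2414]
W [310. 236.] end [0.5641 0.3415] ax 2.451 L,w 0.0783 0.0434
K [120.7  16.5] [85, 0, 91, 42, 1557] [0.3077 0.3144]
K [427.6  90.7] [413, 78, 30, 27, 440] [0.5596 0.4855]
K [309.5 174.3] [294, 167, 32, 16, 464] [0.5526 0.3511]
K [ 93.9 193.1] [82, 183, 26, 23, 318] [0.421  0.1729]
[([315, 199, 7, 9, 32], array([317.1, 202.5])), ([346, 222, 10, 9, 73], array([350.6, 225.8])), ([327, 253, 9, 9, 73], array([331. , 256.8]))]
```

```bash
python3 - <<'E'
from h import *
to([.5440,.3581,.0365],2.451-np.pi/2)
E
```

```text
at [0.5767 0.3309 0.2416] shift [ 4.27 -0.   20.5 ] turn -0.0005842051565969619 q6 1.02
```

>>> carry_out(series=[[1,0,3,0],[3,0,7,0],[4.2,0,11,0],[4.25,0,14.5,0],[4.25,0,17,0],[4.25,0,19,0],[4.25,0,20,0],[4.25,0,20.45,0],[4.25,0,20.45,0],[4.25,0,20.45,0]])

```text
clock: 72.35
ee_pos: [0.5444, 0.3589, 0.0377]
orientation: [1.062, 2.955, 0.002]
force: [1.6, -0.4, -0.0]
width: 0.75
grip_force: 0.0
```

>>> carry_out(series=[[0,0,0,0],[0,0,0,0],[0,0,0,0],[0,0,0,0],[0,0,0,0],[0,0,0,0],[0,0,0,0]], grip=0, newtons=20)

```text
clock: 73.05
ee_pos: [0.5438, 0.3589, 0.037]
orientation: [1.062, 2.956, 0.001]
force: [-2.0, -0.5, 6.2]
width: 0.31
grip_force: 19.5
```

>>> carry_out(series=[[0,0,-0.5,0],[0,0,-1.2,0],[0,0,-2,0],[0,0,-2.8,0],[0,0,-3.6,0],[0,0,-4.4,0],[0,0,-5.2,0],[0,0,-6,0],[0,0,-6.8,0],[0,0,-7.6,0],[0,0,-8.4,0],[0,0,-9.2,0],[0,0,-10,0],[0,0,-10.8,0],[0,0,-11.6,0],[0,0,-12,0],[0,0,-12,0],[0,0,-12,0]])

```text
clock: 74.85
ee_pos: [0.5434, 0.3587, 0.156]
orientation: [-1.062, -2.956, 0.001]
force: [0.2, 0.1, -4.1]
width: 0.307
grip_force: 20.0
```

```bash
python3 - <<'E'
from h import *
T=[]
for i in range(8): s=ctrl.sense(); T.append(np.r_[s["force"],s["wrist_torque"]]); optics.snapshot("wrist")
m=np.mean(T,0); Rt,t=wpose(); print(m.round(3),"torque in tool",(Rt.T@m[3:]).round(3))
look(); to([.513,-.032,.225],1.588)
E
```

```text
[-0.045  0.151 -3.962  0.042  0.02   0.015] torque in tool [-0.02   0.042 -0.015]
at [0.5434 0.3587 0.1561]
W [309. 274.] end [0.5861 0.3636] ax 0.877 L,w 0.0633 0.0342
K [82.8 33. ] [31, 0, 110, 73, 3102] [0.3123 0.327 ]
K [461.8 139.5] [443, 122, 39, 36, 802] [0.5586 0.485 ]
K [ 52.8 260. ] [39, 248, 30, 27, 410] [0.4213 0.1741]
K [308.8 316.5] [278, 284, 63, 65, 3179] [0.5937 0.3164]
at [0.5434 0.3588 0.1561] shift [-22.52 -32.08  -6.88] turn -0.7069759011794026 q6 1.07
```

>>> carry_out(series=[[0,0,-1,0],[0,0,-3,0],[-0.4,-0.7,-5,0],[-1.2,-2,-7,-0.04],[-2.4,-4,-7,-0.1],[-3.9,-6.4,-7,-0.17],[-5.4,-8.9,-7,-0.24],[-6.9,-11.4,-7,-0.31],[-8.4,-13.9,-7,-0.38],[-9.9,-16.4,-7,-0.45],[-11.4,-18.9,-7,-0.52],[-12.9,-21.4,-7,-0.58],[-14.4,-23.9,-7,-0.64],[-15.9,-26.3,-7,-0.69],[-17.3,-28.6,-7,-0.707],[-18.6,-30.7,-7,-0.707],[-19.6,-32.4,-7,-0.707],[-20.3,-33.5,-7,-0.707],[-20.49,-33.82,-7,-0.707],[-20.49,-33.82,-7,-0.707]], newtons=30)

```text
clock: 77.3
ee_pos: [0.4864, -0.0325, 0.2266]
orientation: [-0.026, 3.141, -0.0]
force: [0.2, 0.3, -4.1]
width: 0.304
grip_force: 30.3
```

```bash
python3 - <<'E'
from h import *
to([.486,-.0324,.187],1.588); look()
E
```

```text
at [ 0.4864 -0.0325  0.2266] shift [0.04 0.02 3.96] turn -0.0005979125751212067 q6 -0.35
at [ 0.4864 -0.0325  0.2266]
W [512. 222.] end [0.4367 0.1657] ax 2.926 L,w 0.0762 0.0406
K [388.6  37.4] [376, 23, 22, 32, 441] [0.3293 0.0327]
K [616.8  62.6] [588, 35, 52, 62, 1080] [0.3038 0.3031]
K [519.9 150.3] [506, 142, 28, 20, 343] [0.4199 0.1674]
K [308.7 317. ] [278, 284, 63, 65, 3097] [ 0.5908 -0.0319]
```

>>> carry_out(series=[[0,0,1,0],[0,0,2.2,0],[0,0,3.2,0],[0,0,3.9,0],[0,0,4.2,0],[0,0,4.2,0]])

```text
clock: 77.95
ee_pos: [0.4861, -0.0324, 0.1839]
orientation: [0.027, -3.141, -0.0]
force: [-0.5, -0.2, -3.7]
width: 0.303
grip_force: 30.3
```

>>> carry_out(series=[[0,0,0.15,0],[0,0,0.3,0],[0,0,0.3,0]])

```text
clock: 78.25
ee_pos: [0.4873, -0.0328, 0.1829]
orientation: [-0.027, 3.138, -0.001]
force: [1.0, -0.7, 4.3]
width: 0.298
grip_force: 31.1
```

>>> carry_out(series=[[-0.3,0,0,0],[-0.6,0,-0.02,0],[-0.9,0,-0.02,0],[-1.2,0,0,0],[-1.5,0,0.03,0],[-1.8,0,0.07,0],[-2.1,0,0.12,0],[-2.3,0,0.2,0],[-2.3,0,0.2,0]], newtons=20)

```text
clock: 79.15
ee_pos: [0.51, -0.0325, 0.181]
orientation: [-0.027, 3.14, -0.002]
force: [-4.1, -0.8, 17.5]
width: 0.3
grip_force: 34.4
```

>>> carry_out(series=[[0,0,-0.2,0],[0,0,-0.4,0],[0,0,-0.4,0],[0,0,-0.4,0],[0,0,-0.4,0],[0,0,-0.4,0],[0,0,-0.4,0]], grip=1)

```text
clock: 79.85
ee_pos: [0.5092, -0.0321, 0.1832]
orientation: [0.027, -3.141, 0.0]
force: [0.5, 0.3, 0.0]
width: 1.0
grip_force: 0.0
```

```bash
python3 - <<'E'
from h import *
print(ctrl.sense()["force"]); look(); to([.51335,-.0324,.133],1.588)
s=optics.snapshot("side"); h=cv2.cvtColor(np.ascontiguousarray(s["frame"][:,:,::-1]),cv2.COLOR_BGR2HSV)
m=cv2.inRange(h,(0,150,90),(8,255,255)); n,l,st,c=cv2.connectedComponentsWithStats(m); print([(st[i].tolist(),c[i].round(1)) for i in range(1,n) if 15<st[i,4]<400 and 290<c[i][0]<420 and c[i][1]>200])
print(cv2.projectPoints(np.array([[.51335,-.0324,.158],[.6056,-.1608,.158]]),s["rvec"],s["tvec"],s["K"],None)[0][:,0])
E
```

```text
[0.45791236 0.33463281 0.04194882]
at [ 0.5092 -0.0321  0.1832]
W [538. 212.] end [0.4554 0.1614] ax 2.925 L,w 0.057 0.0406
W [228. 362.] end [ 0.65   -0.0663] ax 1.122 L,w 0.0654 0.0383
K [401.6   7.3] [394, 0, 17, 17, 243] [0.3375 0.0342]
K [628.7  26.6] [611, 9, 29, 41, 528] [0.2971 0.2804]
K [546.5 127.9] [530, 118, 32, 23, 423] [0.4196 0.1673]
K [307.6 301.2] [276, 268, 64, 66, 3247] [ 0.5748 -0.0329]
K [114. 432.] [105, 415, 18, 31, 296] [ 0.7641 -0.2595]
at [ 0.5093 -0.0321  0.1832] shift [-0.41 -0.04  5.02] turn -3.842011240129395e-05 q6 -0.34
[([316, 212, 8, 10, 54], array([318.9, 216.5])), ([346, 222, 10, 9, 74], array([350.6, 225.9])), ([327, 253, 9, 9, 73], array([331. , 256.8]))]
[[319.06614264 218.29093252]
 [331.09788571 258.53800753]]
```

>>> carry_out(series=[[-0.1,0,0,0.14],[-0.3,0,0,0.28],[-0.41,-0.04,0,0.42],[-0.41,-0.04,0,0.56],[-0.41,-0.04,0,0.7],[-0.41,-0.04,0,0.84],[-0.41,-0.04,0,0.98],[-0.41,-0.04,0,1.12],[-0.41,-0.04,0,1.26],[-0.41,-0.04,0,1.4],[-0.41,-0.04,0,1.52],[-0.41,-0.04,0.5,1.57],[-0.41,-0.04,2,1.57],[-0.41,-0.04,3.5,1.57],[-0.41,-0.04,4.9,1.57],[-0.41,-0.04,4.9,1.57],[-0.41,-0.04,4.9,1.57]], grip=0.82)

```text
clock: 81.65
ee_pos: [0.513, -0.0323, 0.1337]
orientation: [-2.2, -2.241, 0.001]
force: [0.1, -0.2, -0.4]
width: 0.817
grip_force: 0.0
```

>>> carry_out(series=[[0,0,0,0],[0,0,0,0],[0,0,0,0],[0,0,0,0],[0,0,0,0],[0,0,0,0]], grip=0.45)

```text
clock: 82.25
ee_pos: [0.5136, -0.0326, 0.135]
orientation: [2.201, 2.241, 0.0]
force: [-2.6, -1.1, 6.0]
width: 0.527
grip_force: 22.7
```

>>> carry_out(series=[[0,0,0,0],[0,0,0,0],[0,0,0,0],[0,0,0,0],[0,0,-1,0],[0,0,-3,0],[0,0,-6,0],[0,0,-10,0],[0,0,-14,0],[0,0,-17,0],[0,0,-17,0],[0,0,-17,0]], grip=0.82)

```text
clock: 83.45
ee_pos: [0.5138, -0.0326, 0.3053]
orientation: [2.2, 2.24, 0.001]
force: [-0.1, 0.3, -0.8]
width: 0.818
grip_force: 0.0
```

>>> carry_out(series=[[2,0,-1,0],[5,0,-2,0],[9,0,-2,0],[13,0,-2,0],[17,0,-2,0],[21,0,-2,0],[24,0,-2,0],[25,0,-2,0],[25,0,-2,0]])

```text
clock: 84.35
ee_pos: [0.5083, 0.2183, 0.3232]
orientation: [-2.198, -2.243, 0.002]
force: [-0.2, -0.9, 0.8]
width: 0.824
grip_force: 0.0
```

```bash
python3 - <<'E'
from h import *
for n in("top","side"):
    s=optics.snapshot(n); f=np.ascontiguousarray(s["frame"][:,:,::-1]); cv2.imwrite(f"pics/end_{n}.png",f); h=cv2.cvtColor(f,cv2.COLOR_BGR2HSV)
    m=cv2.inRange(h,(0,150,90),(8,255,255)); n_,l,st,c=cv2.connectedComponentsWithStats(m)
    print(n,[(st[i].tolist(),c[i].round(1).tolist()) for i in range(1,n_) if 15<st[i,4]<300 and 280<c[i][0]<420 and 160<c[i][1]<270])
    P=np.array([[x,y,z] for x,y in((.6033,-.0308),(.6056,-.1608),(.5133,-.0324)) for z in(.165,.158)]); print(cv2.projectPoints(P,s["rvec"],s["tvec"],s["K"],None)[0][:,0].round(1).tolist())
s=optics.snapshot("top"); d=cv2.absdiff(cv2.imread("pics/end_top.png"),cv2.imread("pics/top0.png")).max(2)
print("reel diff",(d[218:246,134:166]>50).sum(),"bottle diff",(d[272:302,480:520]>50).sum(),"stylus diff",(d[215:272,408:465]>50).sum(), ctrl.sense()["ee_pos"])
E
```

```text
top [([312, 181, 9, 9, 68], [315.9, 185.0]), ([364, 184, 9, 9, 68], [367.9, 188.0]), ([312, 220, 9, 9, 65], [315.8, 224.1])]
[[315.6, 186.1], [315.5, 186.5], [368.2, 186.7], [367.9, 187.1], [315.2, 222.4], [315.2, 222.6]]
side [([385, 160, 6, 8, 30], [387.3, 163.4]), ([294, 163, 25, 18, 195], [305.6, 171.6]), ([315, 199, 7, 9, 32], [317.1, 202.2]), ([313, 212, 11, 10, 76], [317.8, 216.4]), ([346, 222, 11, 9, 74], [350.8, 225.9]), ([327, 253, 9, 9, 73], [331.0, 256.8])]
[[349.0, 225.5], [348.9, 227.3], [331.2, 256.7], [331.1, 258.5], [319.1, 216.4], [319.1, 218.3]]
reel diff 486 bottle diff 0 stylus diff 203 [0.5089448  0.21639255 0.32384789]
```

All three weights stand on their pads. I'll check the centring more precisely from above.

>>> carry_out(series=[[-2,0.3,-1,0],[-5,0.8,-3,0],[-9,1.4,-5,0],[-13,2,-6,0],[-17,2.7,-6,0],[-21,3.4,-6,0],[-25,4.1,-6,0],[-29,4.8,-6,0],[-31.5,5.2,-6,0],[-32,5.3,-6,0],[-32,5.3,-6,0],[-32,5.3,-6,0]])

```text
clock: 85.7
ee_pos: [0.5673, -0.1012, 0.3845]
orientation: [2.202, 2.241, 0.0]
force: [0.5, -0.5, 0.8]
width: 0.817
grip_force: 0.0
```

```bash
cat >fin.py <<'E'
from h import *
Rt,t=wpose(); p=optics.snapshot("wrist"); f=np.ascontiguousarray(p["frame"][:,:,::-1]); cv2.imwrite("pics/fin.png",f); print(t)
a=np.linspace(0,2*np.pi,60)
M=R.from_euler("z",.0173).as_matrix()[:2,:2]; A=np.array([.55947,-.0966])
for c,bb,_ in knobs(f,p,Rt,t):
    if bb[4]<250: continue
    m=np.array([bb[0],bb[1],bb[0]+bb[2]-1,bb[1]+bb[3]-1])
    def box(v):
        px=np.array([w2wrist([v[0]+.014*np.cos(x),v[1]+.014*np.sin(x),z],p,Rt,t) for x in a for z in(.152,.165)]); return np.r_[px.min(0),px.max(0)]-m
    g=wrist2w(c,.16,p,Rt,t)[:2]; r=least_squares(box,g,diff_step=1e-4)
    print(c,r.x.round(4),r.fun.round(1),"amp mm",(M.T@(r.x-A)*1e3).round(1))
hsv=cv2.cvtColor(f,cv2.COLOR_BGR2HSV)
for n,lo,hi in (("green",(50,100,80),(80,255,255)),):
    m=cv2.inRange(hsv,lo,hi); n_,l,s,c=cv2.connectedComponentsWithStats(m); print([(c[i].round(1),s[i,4],(M.T@(wrist2w(c[i],.055,p,Rt,t)[:2]-A)*1e3).round(1)) for i in range(1,n_) if s[i,4]>15])
for c,bb,_ in knobs(f,p,Rt,t): print(c,bb,(M.T@(wrist2w(c,.055,p,Rt,t)[:2]-A)*1e3).round(1))
for q in [(-70,-115),(-70,115),(-45,-65)]: print(q,w2wrist([*(M@(np.array(q)/1e3)+A),.055],p,Rt,t).round(1))
E
python3 fin.py
```

```text
[ 0.5673002  -0.10119532  0.38454158]
[352.6 132.4] [ 0.606 -0.031] [-1.8 -1.7  1.8  1.8] amp mm [47.6 64.8]
[247.4 133.7] [ 0.5092 -0.0336] [-1.9 -1.2  2.   1.2] amp mm [-49.2  63.9]
[343.8 264.7] [ 0.6034 -0.1601] [-1.6 -1.9  1.5  2. ] amp mm [ 42.8 -64.2]
[(array([480.7,  45. ]), np.int32(209), array([227.9, 189.8])), (array([243.6,  91.8]), np.int32(72), array([-70.1, 115.1])), (array([469.1, 299.5]), np.int32(151), array([ 237.9, -159.4]))]
[135.9  89.7] [126, 84, 21, 15, 173] [-212.5  129.7]
[352.6 132.4] [338, 119, 29, 28, 641] [60.5 64.7]
[247.4 133.7] [233, 120, 29, 29, 646] [-66.   63.7]
[343.8 264.7] [331, 251, 27, 28, 564] [  53.3 -103.3]
(-70, -115) [249.4 272.9]
(-70, 115) [243.7  91.9]
(-45, -65) [266.9 236.3]
```

```bash
python3 - <<'E'
from h import *
a=cv2.imread("pics/side0.png"); s=optics.snapshot("side"); b=np.ascontiguousarray(s["frame"][:,:,::-1])
for n,lo,hi,(x0,y0,x1,y1) in (("yellow",(22,120,60),(38,255,255),(225,280,280,350)),("reel",(8,170,150),(18,255,255),(350,155,378,182)),("cap",(0,150,120),(8,255,255),(160,335,185,355))):
    for f in(a,b): m=cv2.inRange(cv2.cvtColor(f[y0:y1,x0:x1],cv2.COLOR_BGR2HSV),lo,hi); M=cv2.moments(m,True); print(n,M["m00"],M["m10"]/max(M["m00"],1)+x0,M["m01"]/max(M["m00"],1)+y0)
E
```

```text
yellow 259.0 247.3861003861004 302.7606177606178
yellow 250.0 247.056 303.444
reel 234.0 362.017094017094 168.26923076923077
reel 220.0 362.2318181818182 168.9
cap 132.0 170.25 343.0530303030303
cap 120.0 169.88333333333333 343.15833333333336
```

Stylus, reel and bottle are all where they started, so I'm handing the job in.

```bash
python3 -c "
from station import ctrl
print(ctrl.close_job())"
```

```text
the job is handed in; nothing more can be done
None
```

The job is handed in; no verdict came back: the whole seam was traced at about 3 cm/s with the tip pressed in roughly 5 mm, the stylus is back in its stand, the three weights present stand upright 2–4 mm off their pad centres, and the reel and bottle were not moved.

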